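# Draw a sagged spark screen into line with a drift and drop in a bolt

### The job

The spark screen on the tilted duct flange hangs by one hand bolt and has sagged, so its other holes no longer line up with the flange. Take the tapered drift from the tool rack and push it, square to the flange, through the hole diagonally opposite that bolt until its shoulder sits on the screen; let the taper draw the screen into line rather than pushing the screen over with the gripper. Leave the drift in, drop the loose hand bolt from the rack through either of the two free corner holes until its collar sits on the screen, let go, and leave the other tools and parts where they are.

Things in the scene. Friction and masses are not known exactly. Their poses are not given: they have to be found in the camera images.
- drift_mid (a point): The drift: plain bright steel pin with a light hollow grip, 170 mm, 0.25 kg, standing nose down in a rack hole. Origin on its axis at the underside of its shoulder, half-way along; z towards the head. Below: 30 mm of 17 mm barrel, then a 55 mm taper to a 6 mm tip at z = -85 mm. Above: shoulder (36 mm diameter) to z = 6, 22 mm grip to z = 75, crown 27 mm to z = 85 mm.
- bolt_mid (a point): The loose hand bolt, 80 mm, 0.16 kg, standing upright in a rack hole. Origin on its axis at the underside of its collar, half-way along; z towards the knob. Below: shank 16 mm in diameter, the last 5 mm bevelled to 11 mm, end at z = -40 mm. Above: collar 30 mm in diameter, 4 mm thick, then a black fluted knob 30 to 32 mm in diameter, top at z = 40 mm. No thread: it drops in.
- rack: Fixed rack: steel bar 70 x 300 mm, 10 mm thick, top 105 mm above the bench, open below. Origin on the bench under its middle. Four 21 mm holes along its y at -105, -35, 35 and 105 mm hold, in any order, the drift, the hand bolt, a dark round punch (15 mm grip, top 80 mm above the rack) and a dark square chisel (17 mm grip, top 61 mm above); each hangs by its shoulder on the rack's top.
- flange: Fixed steel flange, 200 x 200 x 8 mm, on a duct elbow bolted to the bench, tilted 30 degrees from level. Origin at the centre of its upper face, 175 mm above the bench; z squarely out of the face, x up the slope, y across. Four 18 mm holes at x, y = +-79 mm; the duct below stays inside +-66 mm, and 75 mm or more is free under each hole. The screen lies on this face, its outer face at z = 8 mm.
- drift_hole (a point): Centre of the flange hole for the drift, at the flange's upper face, about 135 mm above the bench: the lower corner x = -79, y = -79 mm of the flange, diagonally opposite the fitted hand bolt. Axes as the flange.
- free_hole_up (a point): Centre of the free flange hole at the upper edge (x = +79, y = -79 mm of the flange), at the flange's upper face. Axes as the flange.
- free_hole_low (a point): Centre of the free flange hole at the lower edge (x = -79, y = +79 mm of the flange), at the flange's upper face. Axes as the flange.
- screen (a joint): Turn of the spark screen about its fitted hand bolt, rad: 0 is in line with the flange, positive is sagged down the slope. At the start it is 4 to 5.4 mm out at the drift's hole and 3 to 4 mm out at the free holes, too much for the bolt to pass. It moves stiffly and stays where it is left: about 6 N sideways at the drift's hole draws it back.
- screen_hole (a point): Centre of the screen's own hole over drift_hole, at the screen's outer face; z out of the face. The screen is a dark steel frame 200 x 200 x 8 mm, about 1 kg, mesh over its 118 mm opening, four 18 mm corner holes on the same 158 mm square. The fitted hand bolt, like the loose one, stands 40 mm out of it at the flange's upper corner x = y = +79 mm.
- punch: Bystander in the rack: the dark round punch. Origin on its axis at the rack's top.
- chisel: Bystander in the rack: the dark square chisel. Origin on its axis at the rack's top.
- hammer: Bystander: a hand hammer lying behind the duct elbow. Origin under its middle.
- brush: Bystander: a brush lying left of the duct elbow. Origin under its middle.
- oilcan: Bystander: a steel can 66 mm in diameter, 110 mm high, standing behind the rack. Origin at its foot.
- offcut: Bystander: a rusty angle-iron offcut 140 x 50 x 50 mm lying behind the rack, to the right. Origin under its middle.
- washer: Bystander: a dark flat ring, 80 mm outside, 8 mm thick, lying between the rack and the duct elbow. Origin under its middle.
Not all that is in view belongs to the job. Leave any blue or turquoise look-alike of the part that bears drift_mid alone.

How it is judged:
By the outcome, as a careful person would: the job done as asked, in the order asked, and still so for the second after the job is handed in, with the robot touching nothing.
It also fails if it takes over 67 s, if anything falls off the work surface, if the arm or the gripper's body presses on something with over 40 N, if the wrist force passes 120 N, or if a joint passes its speed limit or range.

### The arm

A 6-joint arm with a two-finger parallel gripper is mounted at the origin on the work surface. World frame = base frame: x ahead of the robot, y to its left, z up, the work surface at z = 0. Lengths are in m, angles in degrees, forces in N, time in s.
With the tool pointing down it reaches from about 0.4 to 0.825 m from the base axis. Payload 7 kg.
Tool frame: the origin (TCP) lies midway between the tips of the shut fingers; the grasp point (between the pads) lies 19 mm behind it; z points along the fingers, y is the direction in which the jaws open and shut (so a half turn about z gives the same grasp; the last joint's range is limited). The gripper opens to 88 mm and grips with 3 to 60 N. Pads are 19 mm wide; open, the fingers measure 130 mm over their backs; the gripper's body (78 mm by 193 mm) begins 47 mm behind the grasp point.
Start: joints at [16.507, 20.546, 0.682, 0, -70.136, -16.507], TCP at [0.675, -0, 0.227] pointing down, gripper open.
Joint ranges: [-176.03, 176.03], [-82.01, 121.73], [-58.28, 71.71], [-173.87, 95.51], [-174.79, -0.11], [-173.66, 173.66]. Speed limits (degrees/s): [136.94, 136.94, 172.46, 180, 180, 180].

### API

Orientations are given as [roll, pitch, yaw] about the fixed x, y, z axes, in that order (R = Rz(yaw) Ry(pitch) Rx(roll)).
In Python, from plant import ctrl, snapshot gives the robot as it stands.
- The arm moves only by the shell command python3 -m pendant 'ROWS'. ROWS is JSON, a list of rows, each a list of 7 numbers: the shift along the tool's x, y, z in m, then the turn, a rotation vector about the tool's x, y, z in rad, then the opening, from -1 (shut) to 1 (fully open), so that 0 is half open. In form: [[x, y, z, ax, ay, az, jaw], ...]. A call has 1 to 12 rows; each row is the pose to reach, as a shift and turn from the pose commanded when the call began, along the tool's axes at that moment; what a row does not reach only later rows make up. A row lasts 1/8 s, in which the tool goes at most 62.5 mm and 10.7 degrees, less where a joint would pass 70% of its speed; a pose out of reach is approached as far as the arm can. A call with a gripper value outside its range is refused whole. The fingers move at their own pace and stop on an object; the grip force is fixed at half the most. Time passes only in rows, so rows that repeat a pose let the fingers close. It gives the time, the measured TCP pose, the force and the opening at its end, in the units of the state.
- ctrl.get_obs(): the state, without advancing time (a new reading comes with each control period).
- snapshot(name): name is "scene" or "side" or "wrist"; returns a dict with "image" (480x640x3 uint8, blue, green, red), "mtx" (3x3 intrinsics, pixels), "eye" and "attitude" of the camera in the world; the wrist camera has in their place "tool_from_camera" (4x4, takes a point from camera to tool coordinates, whose origin is the TCP and whose axes are the flange's). Camera axes: x right, y up, looking along -z (the intrinsics and any distortion apply to the point x, -y, -z); pixel columns grow to the right and rows downward; lengths in m; the calibration is good to about 2 mm. A picture is of the moment at which its call begins: read the wrist's pose just before it. There is no depth.
- ctrl.close_job(): hands the job in, once; it reports no verdict.
The state is a dict: "clock": time; "joint_pos": joint angles; "qvel": joint speeds; "tau": joint torques, N m; "tool_pos": TCP position; "orientation": TCP orientation; "force": force on the tool from outside, world axes, zero at the start; "moment": the same for the moment, N m; "opening": finger opening in m.
Only numpy, scipy, OpenCV 4.12 (cv2) and the standard library are available. Lean on these libraries where they do the work, as an engineer would, in place of code of your own. Each camera call takes 0.05 s, during which the arm holds its last target.

## Working session

There is one attempt and no reset: what is moved stays moved. The work goes in short steps, Python scripts to look and compute and a shell command to move; the robot and the scene stay as the last step left them, time stands still between calls to the robot, and variables do not carry over. Pictures are saved under pics/ and viewed, and the job is handed in when it is done.

```bash
ls; mkdir -p pics; cat > h.py <<'E'
import numpy as np, cv2
from plant import ctrl, snapshot
from scipy.spatial.transform import Rotation as R
E
python3 - <<'E'
from h import *
o=ctrl.get_obs();print(o)
for n in ["scene","side","wrist"]:
    s=snapshot(n);cv2.imwrite(f"pics/{n}0.png",s["image"]);print(n,{k:v for k,v in s.items() if k!="image"})
E
```

```text
pics
{'clock': 0.0, 'joint_pos': array([ 1.65076039e+01,  2.05905540e+01,  6.32601682e-01, -2.02266315e-02,
       -7.01362605e+01, -1.65074398e+01]), 'qvel': array([ 0.00543606,  0.03734042,  0.12830841,  0.10457207, -0.05877814,
       -0.04899254]), 'tau': array([-8.00930356e-04, -5.82726967e+01,  2.93058443e+01,  6.99745238e+00,
        6.93249181e-03, -2.06530804e-04]), 'tool_pos': array([ 6.74495824e-01, -2.24045271e-05,  2.25623403e-01]), 'orientation': array([ 1.79904267e+02, -8.54165341e-03, -9.00067171e+01]), 'force': array([-0.16043261, -0.80935429,  0.29613287]), 'moment': array([ 0.02778227, -0.02785503, -0.00806141]), 'opening': 0.087314001807056}
scene {'mtx': array([[564.47872044,   0.        , 320.15177158],
       [  0.        , 564.47872044, 240.52511234],
       [  0.        ,   0.        ,   1.        ]]), 'eye': array([1.42823476, 0.28828423, 0.8663901 ]), 'attitude': array([ 50.24053953,  -0.33692523, 110.38119955])}
side {'mtx': array([[444.7834582 ,   0.        , 325.47741364],
       [  0.        , 444.7834582 , 244.01613059],
       [  0.        ,   0.        ,   1.        ]]), 'eye': array([ 0.49472038, -0.7084124 ,  0.80058896]), 'attitude': array([47.07048303,  0.17113788, -7.52573732])}
wrist {'mtx': array([[411.90385396,   0.        , 319.16622607],
       [  0.        , 411.90385396, 238.44653196],
       [  0.        ,   0.        ,   1.        ]]), 'tool_from_camera': array([[ 4.28507111e-05,  9.60819658e-01,  2.77174284e-01,
         7.59178044e-02],
       [ 9.99999910e-01, -1.57923282e-04,  3.92839788e-04,
        -7.38210674e-04],
       [ 4.21220463e-04,  2.77174242e-01, -9.60819578e-01,
        -1.57923716e-01],
       [ 0.00000000e+00,  0.00000000e+00,  0.00000000e+00,
         1.00000000e+00]])}
```

View pics/scene0.png

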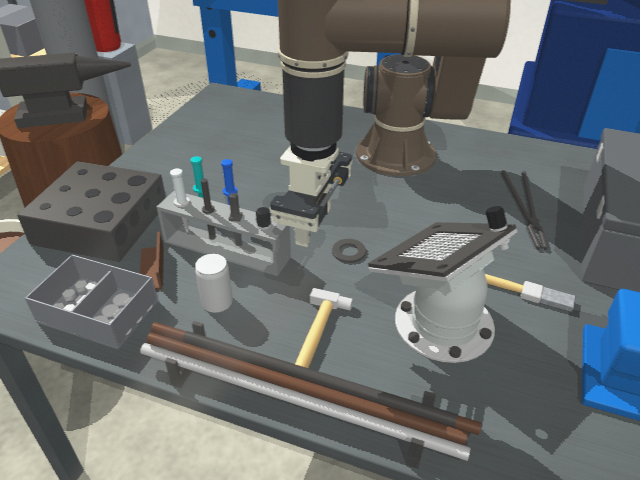

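View pics/side0.png

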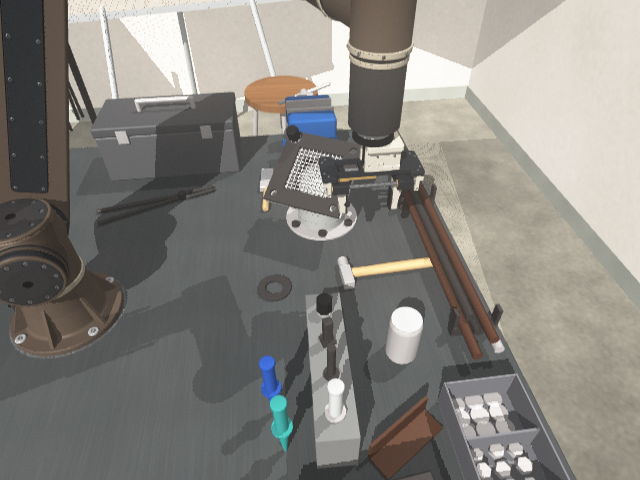

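View pics/wrist0.png

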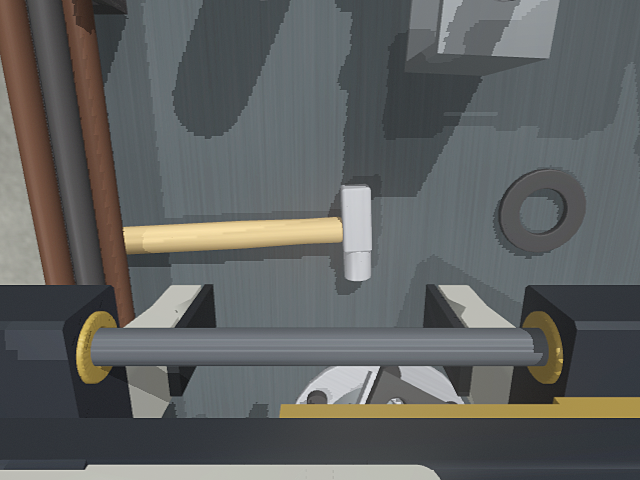

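```bash
python3 - <<'E'
import cv2,numpy as np
a=cv2.imread("pics/scene0.png");b=cv2.imread("pics/side0.png")
cv2.imwrite("pics/c1.png",cv2.resize(a[145:275,145:305],None,fx=5,fy=4.6,interpolation=cv2.INTER_CUBIC))
cv2.imwrite("pics/c2.png",cv2.resize(b[285:475,240:370],None,fx=3.1,fy=3.1,interpolation=cv2.INTER_CUBIC))
cv2.imwrite("pics/c3.png",cv2.resize(a[200:300,360:525],None,fx=4.8,fy=4.8,interpolation=cv2.INTER_CUBIC))
cv2.imwrite("pics/c4.png",cv2.resize(b[120:245,255:375],None,fx=4.8,fy=4.8,interpolation=cv2.INTER_CUBIC))
E
```

```text
(no output)
```

View pics/c1.png

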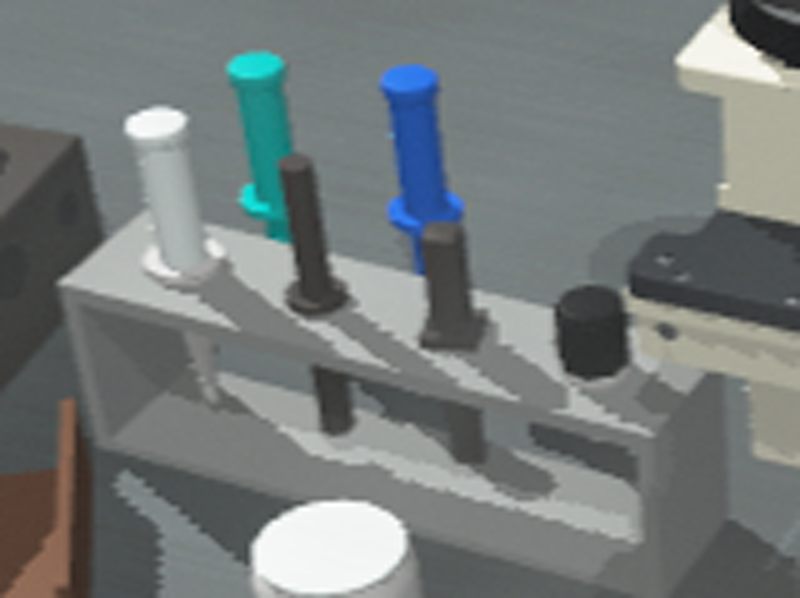

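View pics/c2.png

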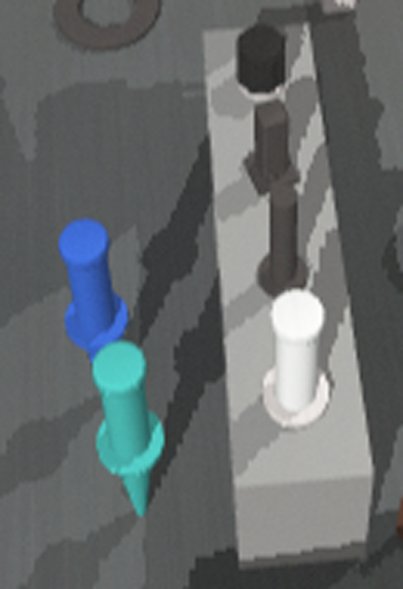

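View pics/c3.png

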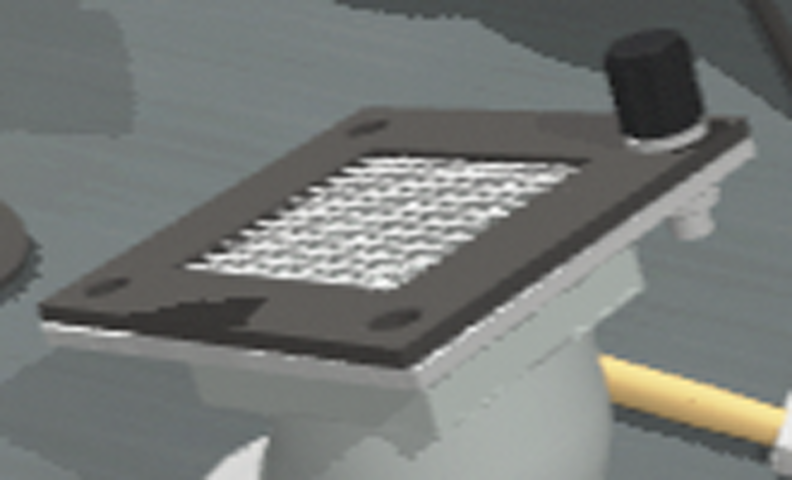

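View pics/c4.png

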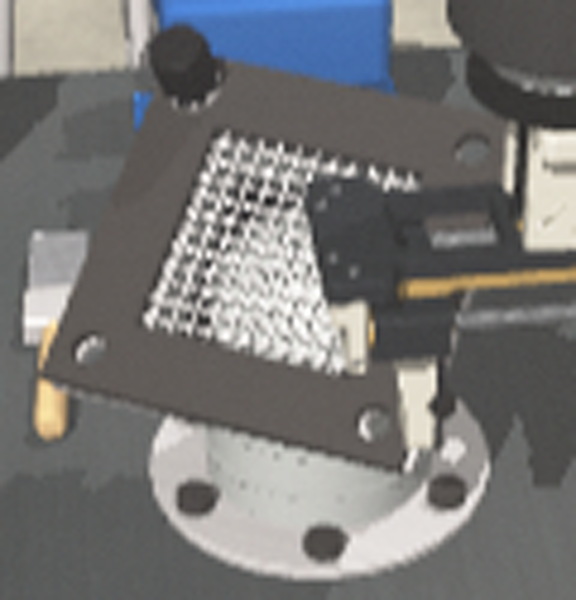

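```bash
cat >> h.py <<'E'
CAM={"scene":(564.47872,320.1518,240.5251,np.array([1.42823476,0.28828423,0.8663901]),[50.24053953,-0.33692523,110.38119955]),
"side":(444.78346,325.4774,244.0161,np.array([0.49472038,-0.7084124,0.80058896]),[47.07048303,0.17113788,-7.52573732])}
def proj(c,p):
    f,cx,cy,e,a=CAM[c]; q=R.from_euler('xyz',a,degrees=True).inv().apply(np.atleast_2d(p)-e)
    return np.c_[f*q[:,0]/-q[:,2]+cx, f*-q[:,1]/-q[:,2]+cy]
def ray(c,uv):
    f,cx,cy,e,a=CAM[c]; return e,R.from_euler('xyz',a,degrees=True).apply([(uv[0]-cx)/f,-(uv[1]-cy)/f,-1])
def onz(c,uv,z):
    e,d=ray(c,uv); return e+d*(z-e[2])/d[2]
def flangeRT(p): # x,y,yaw(deg),z
    return R.from_euler('z',p[2],degrees=True)*R.from_euler('y',-30,degrees=True), np.array([p[0],p[1],p[3] if len(p)>3 else .175])
def fl(p,q): r,t=flangeRT(p); return r.apply(q)+t
def screenpt(th,q): # screen pts in screen coords -> flange coords; + = sag
    q=np.atleast_2d(np.array(q,float)); b=np.array([.079,.079,0]); return R.from_euler('z',th).apply(q-b)+b
def wcam(o,T):
    Rt=R.from_euler('xyz',o["orientation"],degrees=True).as_matrix(); M=np.eye(4);M[:3,:3]=Rt;M[:3,3]=o["tool_pos"]; return M@T
E
python3 - <<'E'
from h import *
from scipy.optimize import least_squares
for n,z,a,b in [("drifttop",.19,(176.4,172),(335.8,384.4)),("driftsh",.111,(181.6,201.1),(335.5,412.4)),("bolttop",.145,(263.4,210.2),(324.2,298.5))]:
    print(n,onz("scene",a,z),onz("side",b,z))
h=.079;c=.1;z=.008
Q={"scene":[((h,-h),(436.7,226.7)),((-h,-h),(382.3,260)),((-h,h),(442.5,266.7)),((-c,-c),(368.3,264.2)),((-c,c),(445,274)),((c,c),(515.2,225.4)),((c,-c),(437.1,222.5))],
"side":[((-h,h),(273.8,192.9)),((-h,-h),(333.1,208.5)),((h,-h),(353.3,151.3)),((-c,c),(265,197.5)),((-c,-c),(338.3,217.5))]}
def f(p):
    r=[]
    for k,l in Q.items():
        for q,uv in l: r.append(proj(k,fl(p[:3],screenpt(p[3],[q[0],q[1],z])))[0]-uv)
    return np.ravel(r)
s=least_squares(f,[.62,.1,90,.03],loss="soft_l1");print(s.x,s.cost);print(f(s.x).reshape(-1,2).round(1))
print(fl(s.x[:3],[[-h,-h,0],[h,-h,0],[-h,h,0]]))
E
```

```text
drifttop [ 0.55662403 -0.36678523  0.19      ] [ 0.55365239 -0.36700587  0.19      ]
driftsh [ 0.55593642 -0.36784223  0.111     ] [ 0.55345612 -0.37188734  0.111     ]
bolttop [ 0.56207019 -0.15819263  0.145     ] [ 0.56262844 -0.16078135  0.145     ]
[5.91322777e-01 2.21617109e-01 5.68033599e+01 1.11198557e-03] 196.90583839056836
[[  1.2  39.3]
 [ -1.2  -2.3]
 [ -3.6 -38.8]
 [ -1.8  -3.2]
 [ -6.  -50.2]
 [  0.8   2.6]
 [  0.7  49.9]
 [  1.   -2.3]
 [ -0.9  -1. ]
 [  2.6  -0.2]
 [ -0.8  -1.7]
 [ -1.3   0.2]]
[[0.61997096 0.12111322 0.1355    ]
 [0.69488843 0.23561376 0.2145    ]
 [0.48775713 0.20762046 0.1355    ]]
```

```bash
python3 - <<'E'
from h import *
from scipy.optimize import least_squares
h=.079;c=.1;z=.008
Q={"scene":[((-h,h),(436.7,226.7)),((-h,-h),(382.3,260)),((h,-h),(442.5,266.7)),((-c,-c),(368.3,264.2)),((c,-c),(445,274)),((c,c),(515.2,225.4)),((-c,c),(437.1,222.5))],
"side":[((-h,h),(273.8,192.9)),((-h,-h),(333.1,208.5)),((h,-h),(353.3,151.3)),((-c,c),(265,197.5)),((-c,-c),(338.3,217.5))]}
def f(p):
    r=[]
    for k,l in Q.items():
        for q,uv in l: r.append(proj(k,fl(p[:3],screenpt(p[3],[q[0],q[1],z])))[0]-uv)
    return np.ravel(r)
s=least_squares(f,[.62,.1,60,.03],loss="soft_l1");print(s.x,s.cost);print(f(s.x).reshape(-1,2).round(1))
print(fl(s.x[:3],[[-h,-h,0],[h,-h,0],[-h,h,0]]))
E
```

```text
[ 5.91986154e-01  2.24138678e-01  6.24232187e+01 -3.78668602e-02] 4.288355419439707
[[ 0.1 -0.1]
 [ 0.3  0.2]
 [ 0.1  0.5]
 [-0.3 -0. ]
 [-1.4 -0.1]
 [ 0.5 -1. ]
 [-0.9 -0.2]
 [ 0.1 -1.1]
 [-0.  -1.1]
 [ 0.6 -0.7]
 [-1.7 -0.2]
 [ 0.1 -0.1]]
[[0.63033877 0.12692332 0.1355    ]
 [0.69368335 0.24821002 0.2145    ]
 [0.49028895 0.20006734 0.1355    ]]
```

The part in the rack at scene (178,185) and side (336,398) has a bright, light grip and matches the drift. The turquoise one at scene (197,172) and side (280,415), and the blue one at scene (228,177) and side (268,375), are look-alikes standing outside the rack. The enlarged crops confirm this. The loose bolt is at scene (263,216). Next I move above the drift.

```bash
python3 -m pendant '[[0.369,0.12,-0.04,0,0,0,1],[0.369,0.12,-0.04,0,0,0,1],[0.369,0.12,-0.04,0,0,0,1],[0.369,0.12,-0.04,0,0,0,1],[0.369,0.12,-0.04,0,0,0,1],[0.369,0.12,-0.04,0,0,0,1],[0.369,0.12,-0.04,0,0,0,1],[0.369,0.12,-0.04,0,0,0,1],[0.369,0.12,-0.04,0,0,0,1]]'
cat >> h.py <<'E'
def wshot(name):
    o=ctrl.get_obs(); s=snapshot("wrist"); cv2.imwrite(f"pics/{name}.png",s["image"])
    print(o["clock"],o["tool_pos"].round(4),o["orientation"].round(2),o["force"].round(1),round(o["opening"],4))
    np.savez(f"pics/{name}.npz",M=wcam(o,s["tool_from_camera"]),T=s["tool_from_camera"],mtx=s["mtx"],tp=o["tool_pos"],ori=o["orientation"])
def wproj(name,p,frame="world"):
    d=np.load(f"pics/{name}.npz"); M=d["M"] if frame=="world" else d["T"]
    q=(np.atleast_2d(p)-M[:3,3])@M[:3,:3]; K=d["mtx"]
    return np.c_[K[0,0]*q[:,0]/-q[:,2]+K[0,2], K[1,1]*q[:,1]/q[:,2]+K[1,2]]
def wray(name,uv,frame="world"):
    d=np.load(f"pics/{name}.npz"); M=d["M"] if frame=="world" else d["T"];K=d["mtx"]
    return M[:3,3], M[:3,:3]@np.array([(uv[0]-K[0,2])/K[0,0],-(uv[1]-K[1,2])/K[1,1],-1])
def wonz(name,uv,z):
    e,d=wray(name,uv); return e+d*(z-e[2])/d[2]
E
python3 -c "
from h import *
wshot('w1')"
```

```text
clock: 1.27
tool_pos: [0.5552, -0.3681, 0.2662]
orientation: [180.0, 0.0, -90.0]
force: [0.3, 0.1, 0.1]
opening: 0.0877
1.275 [ 0.5552 -0.3681  0.2662] [ 1.7997e+02  3.0000e-02 -8.9970e+01] [0.3 0.1 0.1] 0.0877
```

View pics/w1.png

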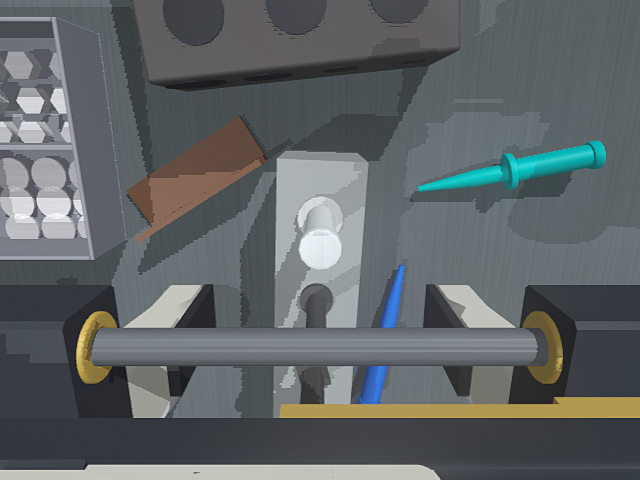

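```bash
python3 - <<'E'
from h import *
img=cv2.imread("pics/w1.png")
cv2.imwrite("pics/w1c.png",cv2.resize(img[180:290,270:440],None,fx=4.7,fy=4.7,interpolation=cv2.INTER_CUBIC))
print(wonz("w1",(320,249),.19), wonz("w1",(321,215),.111))
for uv in [(418,190),(402,265)]: print("tip",wonz("w1",uv,0))
for uv in [(599,155)]: print("tealtop",wonz("w1",uv,.17))
for uv in [(280,405),(268,363)]: print("tops",onz("side",uv,.17))
E
```

```text
[ 0.55553127 -0.36989805  0.19      ] [ 0.55460107 -0.37261211  0.111     ]
tip [ 0.45359349 -0.37386916  0.        ]
tip [ 0.46552139 -0.29141372  0.        ]
tealtop [ 0.38633127 -0.4234552   0.17      ]
tops [ 0.46768009 -0.37821214  0.17      ]
tops [ 0.45251061 -0.30374711  0.17      ]
```

View pics/w1c.png

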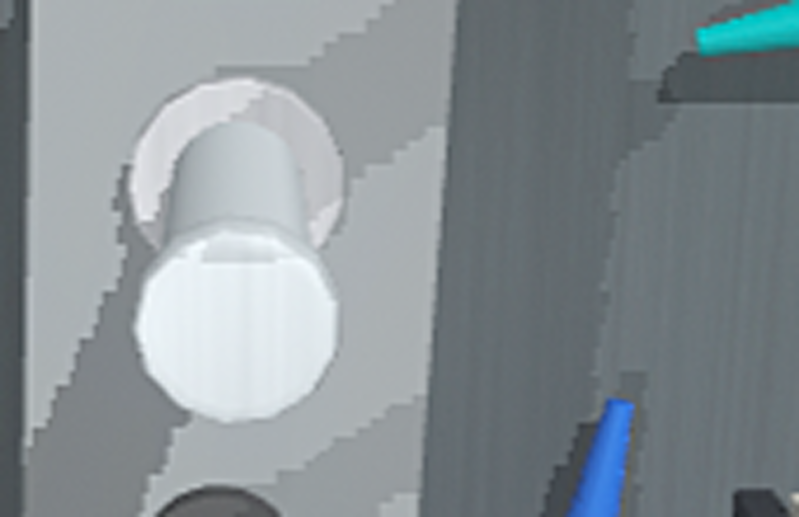

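```bash
python3 - <<'E'
from h import *
def tri(rs):
    A=np.zeros((3,3));b=np.zeros(3)
    for e,d in rs:
        d=d/np.linalg.norm(d);P=np.eye(3)-np.outer(d,d);A+=P;b+=P@e
    return np.linalg.solve(A,b)
print("teal top",tri([wray("w1",(599,155)),ray("side",(279,404)),ray("scene",(196.5,158.5))]))
print("blue top",tri([ray("side",(267,362)),ray("scene",(227,162))]))
print("drift top",tri([wray("w1",(320,249)),ray("side",(335.8,384.4)),ray("scene",(176.4,172))]))
E
```

```text
teal top [ 0.44177311 -0.39871456  0.18413179]
blue top [ 0.45080679 -0.30074219  0.16869771]
drift top [ 0.55470441 -0.36808095  0.18888043]
```

```bash
python3 -m pendant '[[0.001,0,0.03,0,0,0,0.3],[0.001,0,0.05,0,0,0,0.3],[0.001,0,0.08,0,0,0,0.3],[0.001,0,0.11,0,0,0,0.3],[0.001,0,0.131,0,0,0,0.3],[0.001,0,0.131,0,0,0,0.3],[0.001,0,0.131,0,0,0,-1],[0.001,0,0.131,0,0,0,-1],[0.001,0,0.131,0,0,0,-1],[0.001,0,0.131,0,0,0,-1],[0.001,0,0.131,0,0,0,-1]]'
python3 -c "
from h import *
wshot('w2')"
```

```text
clock: 2.7
tool_pos: [0.5551, -0.3703, 0.1362]
orientation: [-180.0, -0.0, -90.0]
force: [-1.0, 0.1, 2.7]
opening: 0.024
2.7 [ 0.5551 -0.3703  0.1362] [-1.7997e+02 -2.0000e-02 -9.0000e+01] [-1.   0.1  2.7] 0.024
```

View pics/w2.png

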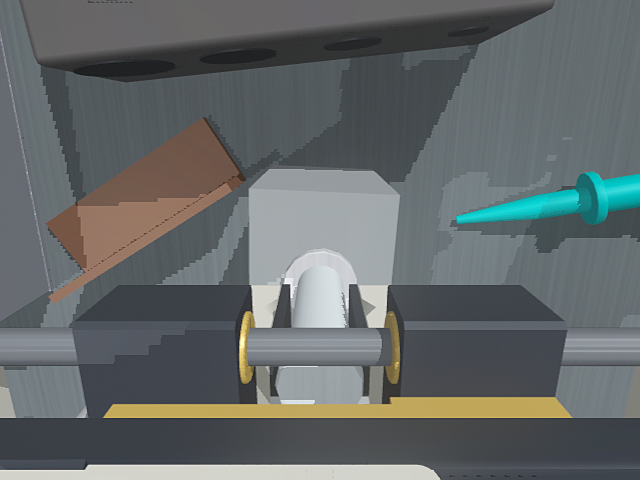

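```bash
python3 -m pendant '[[0,0,-0.02,0,0,0,-1],[0,0,-0.06,0,0,0,-1],[0,0,-0.11,0,0,0,-1],[0,0,-0.16,0,0,0,-1],[0,0,-0.205,0,0,0,-1],[-0.03,0,-0.215,0,0,0,-1],[-0.08,0,-0.215,0,0,0,-1],[-0.13,0,-0.215,0,0,0,-1],[-0.19,-0.01,-0.215,0,0,0,-1],[-0.25,-0.01,-0.215,0,0,0,-1],[-0.30,-0.02,-0.215,0,0,0,-1],[-0.35,-0.02,-0.215,0,0,0,-1]]'
python3 -m pendant '[[-0.01,-0.003,0.005,0.04,-0.08,0,-1],[-0.02,-0.005,0.015,0.08,-0.16,0,-1],[-0.03,-0.006,0.025,0.12,-0.24,0,-1],[-0.04,-0.007,0.035,0.17,-0.33,0,-1],[-0.05,-0.008,0.040,0.21,-0.41,0,-1],[-0.058,-0.009,0.042,0.242,-0.464,0,-1],[-0.058,-0.009,0.042,0.242,-0.464,0,-1],[-0.058,-0.009,0.042,0.242,-0.464,0,-1]]'
python3 -c "
from h import *
wshot('w3')
for n in ['scene','side']: cv2.imwrite(f'pics/{n}3.png',snapshot(n)['image'])"
```

```text
clock: 4.25
tool_pos: [0.5748, -0.0181, 0.3497]
orientation: [179.9, 0.0, -90.0]
force: [0.6, 0.0, -2.7]
opening: 0.0237
clock: 5.25
tool_pos: [0.584, 0.0376, 0.3084]
orientation: [-165.1, 26.2, -86.5]
force: [0.0, -0.5, -1.8]
opening: 0.0239
5.25 [0.584  0.0376 0.3084] [-165.13   26.22  -86.53] [ 0.  -0.5 -1.8] 0.0239
```

View pics/w3.png

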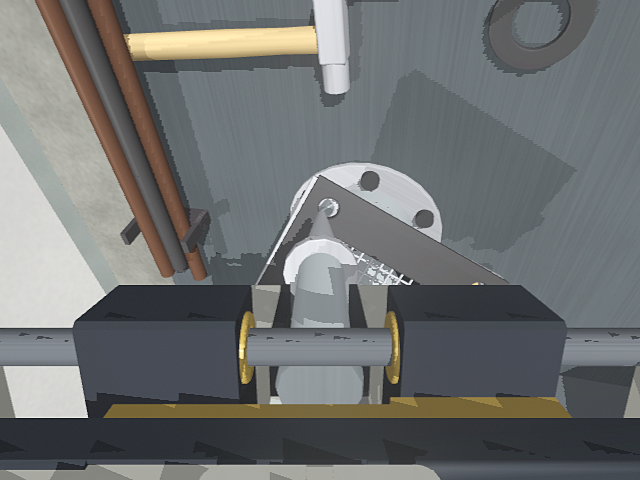

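View pics/side3.png

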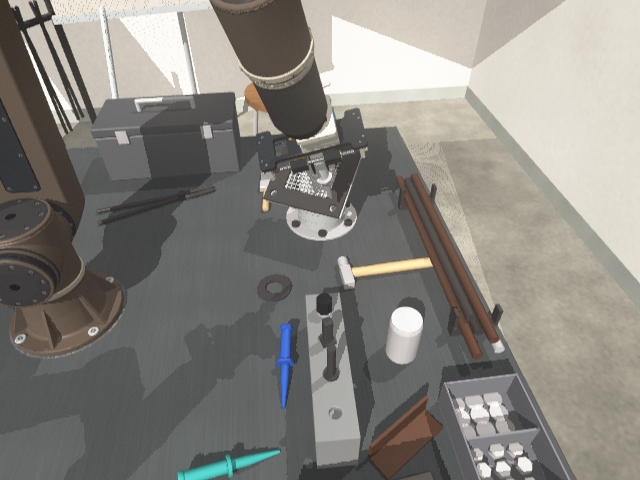

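View pics/scene3.png

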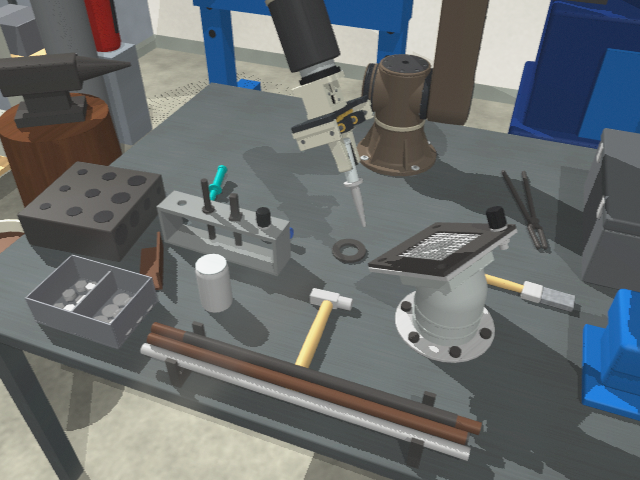

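```bash
python3 - <<'E'
from h import *
img=cv2.imread("pics/w3.png")
cv2.imwrite("pics/w3c.png",cv2.resize(img[160:310,240:440],None,fx=4,fy=4,interpolation=cv2.INTER_CUBIC))
p=[5.91986154e-01,2.24138678e-01,62.4232187];h=.079
for n,q in [("hole z0",[-h,-h,0]),("hole z8",[-h,-h,.008])]: print(n,wproj("w3",fl(p,q)))
print("tip",wproj("w3",[0,0,.116],"tool"), wproj("w3",[0,0,.031-.006],"tool"))
d=np.load("pics/w3.npz"); r=R.from_euler('xyz',d["ori"],degrees=True); print(r.as_matrix()[:,2], flangeRT(p)[0].as_matrix()[:,2])
E
```

```text
hole z0 [[319.74678929 209.87565341]]
hole z8 [[319.76723982 211.79875366]]
tip [[320.37303418 233.96737866]] [[320.83443185 284.66996232]]
[ 0.23033745  0.44181968 -0.86702943] [-0.23146843 -0.44319563  0.8660254 ]
```

View pics/w3c.png

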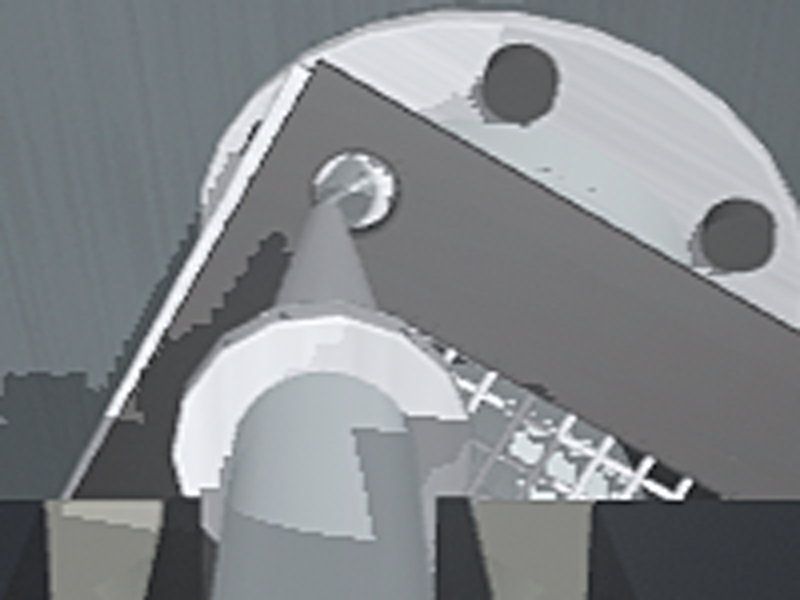

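```bash
python3 - <<'E'
from h import *
p=[5.91986154e-01,2.24138678e-01,62.4232187]
F=flangeRT(p)[0].as_matrix()
d=np.load("pics/w3.npz"); r=R.from_euler('xyz',d["ori"],degrees=True)
T=np.c_[-F[:,1],-F[:,0],-F[:,2]]; print(np.linalg.det(T))
print((r.inv()*R.from_matrix(T)).as_rotvec(), ctrl.get_obs()["joint_pos"])
# tilt fit: tip & shoulder expected for drift tilt a about tool y at grasp pt, slide s
for a in np.radians([0,4,6,8,10]):
    for s in [0,.006]:
        ax=np.array([np.sin(a),0,np.cos(a)]); g=np.array([0,0,-.019])
        t=g+ax*(.135+s); sh=g+ax*(.050-.006+s)
        print(np.degrees(a),s,wproj("w3",t,"tool"),wproj("w3",sh,"tool"))
E
```

```text
1.0
[ 2.00768789e-03 -7.67550162e-04 -1.08980094e+00] [  4.79019984   3.94570225  -5.4239585  -27.46348617 -66.1556081
   3.30042542]
0.0 0 [[320.37303418 233.96737866]] [[320.83443185 284.66996232]]
0.0 0.006 [[320.35237587 231.69725493]] [[320.79176867 279.9817431 ]]
4.0 0 [[320.38675284 220.82414166]] [[320.84309274 278.76714965]]
4.0 0.006 [[320.36620352 218.21492601]] [[320.80110683 273.43605875]]
6.000000000000001 0 [[320.39459691 214.25009371]] [[320.84803977 275.86493022]]
6.000000000000001 0.006 [[320.37410927 211.46618727]] [[320.80644214 270.21255006]]
8.0 0 [[320.4031175  207.67063413]] [[320.85339949 272.99762382]]
8.0 0.006 [[320.38269727 204.70806352]] [[320.81222443 267.0239384 ]]
10.0 0 [[320.4123317  201.08294306]] [[320.85917325 270.16688404]]
10.0 0.006 [[320.39198543 197.93730746]] [[320.81845608 263.87180602]]
```

```bash
python3 -m pendant '[[0,0,0,0,0,-0.16,-1],[0,0,0,0,0,-0.32,-1],[0,0,0,0,0,-0.48,-1],[0,0,0,0,0,-0.64,-1],[0,0,0,0,0,-0.8,-1],[0,0,0,0,0,-0.95,-1],[0,0,0,0,0,-1.09,-1],[0,0,0,0,0,-1.09,-1],[0,0,0,0,0,-1.09,-1]]'
python3 -c "
from h import *
wshot('w4')
print(ctrl.get_obs()['joint_pos'])
for n in ['scene','side','wrist']:
  i=snapshot(n)['image'];
  if n!='wrist':cv2.imwrite(f'pics/{n}4.png',i)
  a={'scene':i[80:300,280:500],'side':i[100:240,230:400],'wrist':i[140:320,220:440]}[n]
  cv2.imwrite(f'pics/{n}4c.png',cv2.resize(a,None,fx=560/a.shape[0],fy=560/a.shape[0],interpolation=cv2.INTER_CUBIC))"
```

```text
clock: 6.52
tool_pos: [0.584, 0.0381, 0.3086]
orientation: [-150.0, 0.1, -27.7]
force: [0.0, -1.4, -2.0]
opening: 0.0238
6.525 [0.584  0.0381 0.3086] [-1.5003e+02  9.0000e-02 -2.7680e+01] [ 0.  -1.4 -2. ] 0.0238
[  4.75740226   3.93483456  -5.44266807 -27.50479237 -66.14307314
  65.64071862]
```

View pics/wrist4c.png

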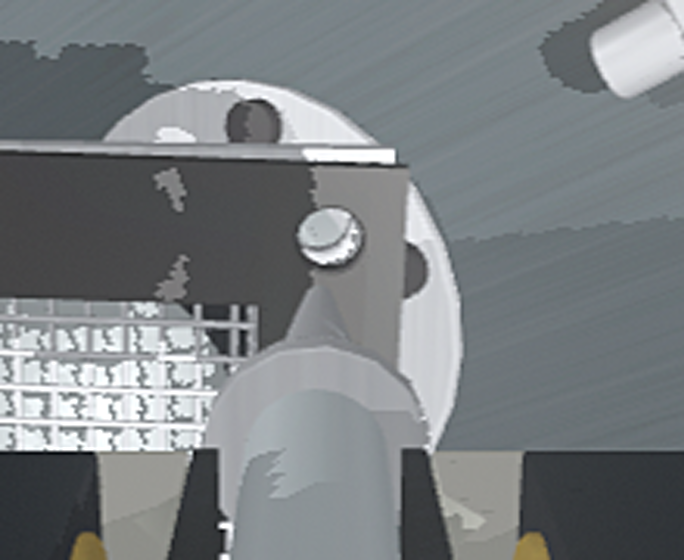

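View pics/scene4c.png

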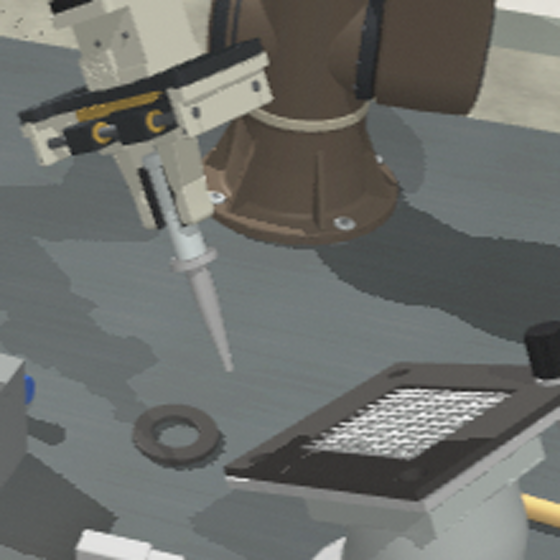

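View pics/side4c.png

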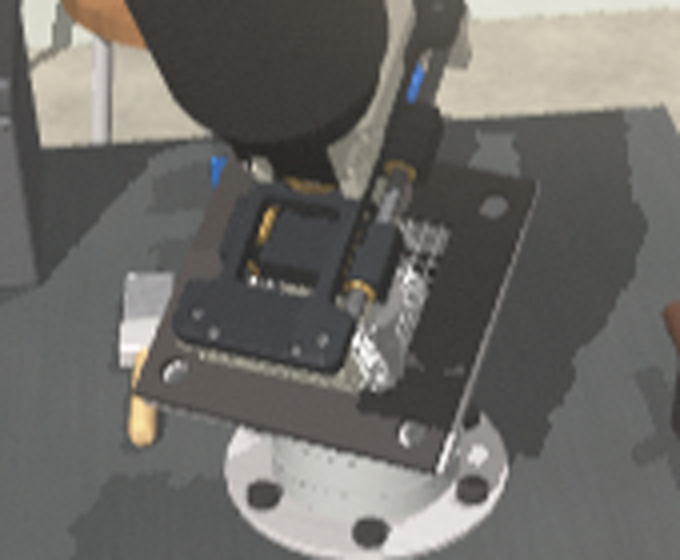

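```bash
python3 - <<'E'
from h import *
from scipy.optimize import least_squares
img=cv2.imread("pics/w4.png")
cv2.imwrite("pics/w4h.png",cv2.resize(img[190:260,280:370],None,fx=8,fy=8,interpolation=cv2.INTER_CUBIC))
h=.079;c=.1;z=.008
Q={"scene":[((-h,h),(436.7,226.7)),((-h,-h),(382.3,260)),((h,-h),(442.5,266.7)),((-c,-c),(368.3,264.2)),((c,-c),(445,274)),((c,c),(515.2,225.4)),((-c,c),(437.1,222.5))],
"side":[((-h,h),(273.8,192.9)),((-h,-h),(333.1,208.5)),((h,-h),(353.3,151.3)),((-c,c),(265,197.5)),((-c,-c),(338.3,217.5))]}
def f(p):
    r=[]
    for k,l in Q.items():
        for q,uv in l: r.append(proj(k,fl(p[:3],screenpt(-.021,[q[0],q[1],z])))[0]-uv)
    r.append(2*(wproj("w4",fl(p[:3],screenpt(-.021,[-h,-h,z])))[0]-(326.1,216.2)))
    return np.ravel(r)
s=least_squares(f,[.62,.1,60],loss="soft_l1");print(s.x,s.cost);print(f(s.x).reshape(-1,2).round(1))
print(fl(s.x[:3],[[-h,-h,0],[h,-h,0],[-h,h,0]]))
r,t=flangeRT(s.x[:3])
d=np.load("pics/w4.npz"); Rt=R.from_euler('xyz',d["ori"],degrees=True)
tip=Rt.apply([0,.0018,.116])+d["tp"]; print("tip in flange",r.inv().apply(tip-t),"tcp",r.inv().apply(d["tp"]-t), "screenhole",screenpt(-.021,[-h,-h,z]))
print("toolz in flange",r.inv().apply(Rt.as_matrix()[:,2]))
E
```

```text
[ 0.59121064  0.2224435  61.29501313] 7.744263698912571
[[-0.4  0.1]
 [-0.5 -0.2]
 [-0.8 -0.1]
 [-1.2 -0.6]
 [-2.4 -0.8]
 [-0.1 -0.7]
 [-1.4  0.1]
 [ 0.5 -0.9]
 [ 0.4 -1.2]
 [ 1.  -0.8]
 [-1.3  0. ]
 [ 0.5 -0.1]
 [-1.6  0.7]]
[[0.62764169 0.12449184 0.1355    ]
 [0.69336208 0.24450779 0.2145    ]
 [0.4890592  0.20037921 0.1355    ]]
tip in flange [-0.07811091 -0.08101592  0.08223217] tcp [-0.07623419 -0.08218573  0.19822506] screenhole [[-0.08228292 -0.07564741  0.008     ]]
toolz in flange [-6.63010927e-04  1.03137308e-02 -9.99946592e-01]
```

View pics/w4h.png

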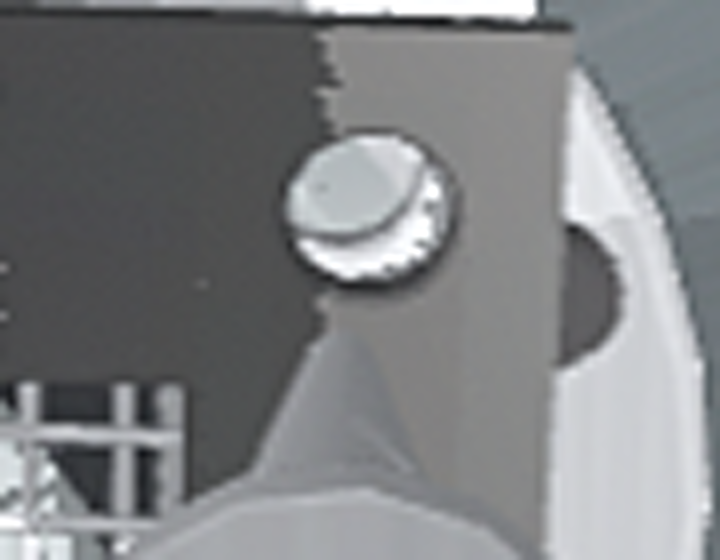

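```bash
python3 -m pendant '[[-0.002,0.0005,0.02,0,0,0,-1],[-0.004,0.001,0.04,0,0,0,-1],[-0.004,0.001,0.054,0,0,0,-1],[-0.004,0.001,0.054,0,0,0,-1],[-0.004,0.001,0.054,0,0,0,-1]]'
python3 -c "
from h import *
wshot('w5')
i=cv2.imread('pics/w5.png')
cv2.imwrite('pics/w5h.png',cv2.resize(i[190:280,270:380],None,fx=6.6,fy=6.6,interpolation=cv2.INTER_CUBIC))
i=snapshot('scene')['image'];cv2.imwrite('pics/s5.png',i)
cv2.imwrite('pics/s5c.png',cv2.resize(i[130:300,320:500],None,fx=3.5,fy=3.5,interpolation=cv2.INTER_CUBIC))
print('exp tip',wproj('w5',[0,0,.116],'tool'))
"
```

```text
clock: 7.35
tool_pos: [0.5929, 0.0628, 0.2619]
orientation: [-150.0, -0.0, -27.5]
force: [-0.9, 0.5, -1.9]
opening: 0.0239
7.35 [0.5929 0.0628 0.2619] [-1.5001e+02 -4.0000e-02 -2.7550e+01] [-0.9  0.5 -1.9] 0.0239
exp tip [[318.2962965  234.19498111]]
```

View pics/w5h.png

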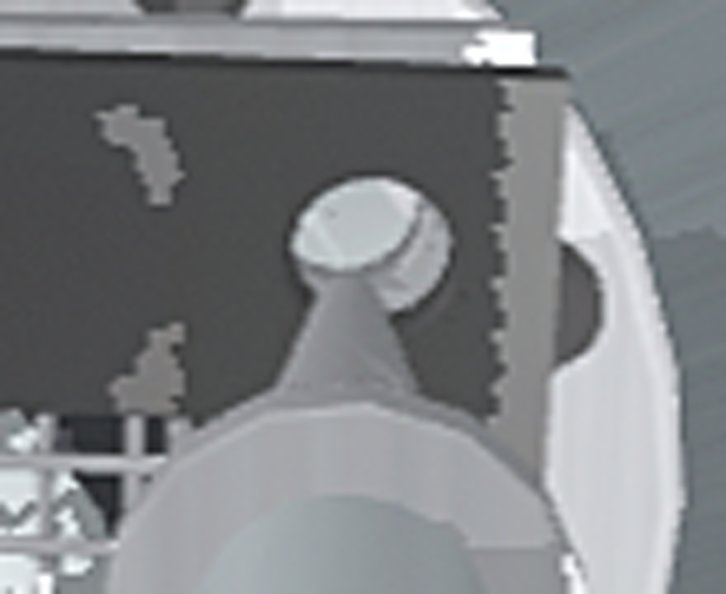

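View pics/s5c.png

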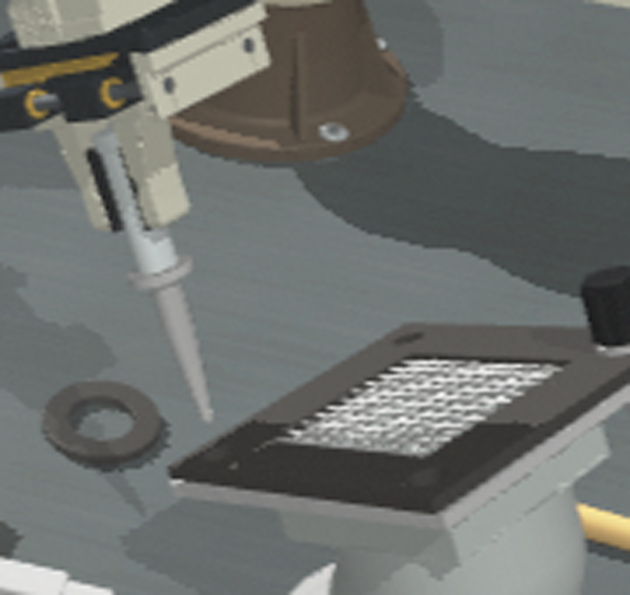

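```bash
cat >> h.py <<'E'
FP=[0.59121064,0.2224435,61.29501313]
def tray(name,uv,z):
    e,d=wray(name,uv,"tool"); return e+d*(z-e[2])/d[2]
def tcpf(name):
    d=np.load(f"pics/{name}.npz"); r,t=flangeRT(FP); Rt=R.from_euler('xyz',d["ori"],degrees=True)
    return r.inv().apply(d["tp"]-t), (r.inv()*Rt).as_matrix()
E
python3 - <<'E'
from h import *
for n in ["w3","w4","w5"]: print(np.load(f"pics/{n}.npz")["T"].round(4)[:3])
p,M=tcpf("w5"); print(p,M.round(3)); zh=p[2]-.008; print("zh",zh)
tip=tray("w5",(322.7,231.7),.116); hs=tray("w5",(326.4,227.3),zh)
print("tip",tip,"hole",hs)
# circle rims
img=cv2.imread("pics/w5.png").copy()
fh=hs.copy()
E
```

```text
[[ 1.000e-04  9.608e-01  2.772e-01  7.590e-02]
 [ 1.000e+00 -2.000e-04  3.000e-04 -7.000e-04]
 [ 4.000e-04  2.772e-01 -9.608e-01 -1.583e-01]]
[[ 1.000e-04  9.610e-01  2.766e-01  7.590e-02]
 [ 1.000e+00 -3.000e-04  6.000e-04  8.000e-04]
 [ 7.000e-04  2.766e-01 -9.610e-01 -1.583e-01]]
[[ 1.000e-04  9.610e-01  2.766e-01  7.590e-02]
 [ 1.000e+00 -3.000e-04  6.000e-04  8.000e-04]
 [ 7.000e-04  2.766e-01 -9.610e-01 -1.583e-01]]
[-0.07714252 -0.0781447   0.14490575] [[ 0.018 -1.    -0.   ]
 [-1.    -0.018  0.009]
 [-0.009  0.    -1.   ]]
zh 0.13690575212789174
tip [0.00178646 0.00303854 0.116     ] hole [-0.0004877   0.00594088  0.13690575]
```

```bash
python3 - <<'E'
from h import *
a=np.linspace(0,2*np.pi,200)
def circ(n,x,y,z,r): 
    q=wproj(n,np.c_[x+r*np.cos(a),y+r*np.sin(a),0*a+z],"tool"); return q.min(0),q.max(0)
for x in [0,.001,.002]: print(x,circ("w5",x,.001,.025,.018), circ("w5",x,.001,.031,.018))
# overlay predicted rims
img=cv2.imread("pics/w5.png"); S=6.6
c=cv2.resize(img[190:280,270:380],None,fx=S,fy=S,interpolation=cv2.INTER_CUBIC)
zh=.1369
for (x,y,z,r,col) in [(-.0005,.0059,zh,.009,(0,0,255)),(.0028,.0026,zh+.008,.009,(0,255,0)),(.0018,.003,.116,.003,(255,0,0))]:
    q=wproj("w5",np.c_[x+r*np.cos(a),y+r*np.sin(a),0*a+z],"tool"); q=(q-[270,190])*S
    cv2.polylines(c,[q.astype(int)],True,col,1)
cv2.imwrite("pics/w5o.png",c)
E
```

```text
0 (array([282.26070268, 249.01843375]), array([357.48914186, 318.98496936])) (array([283.31795873, 245.25768732]), array([356.40777947, 313.46401515]))
0.001 (array([282.20904283, 246.97117568]), array([357.54321521, 317.13453076])) (array([283.26921299, 243.26488022]), array([356.45883676, 311.65760679]))
0.002 (array([282.15723757, 244.91800855]), array([357.59744078, 315.27901494])) (array([283.22033396, 241.26648921]), array([356.51003368, 309.84637983]))
```

View pics/w5o.png

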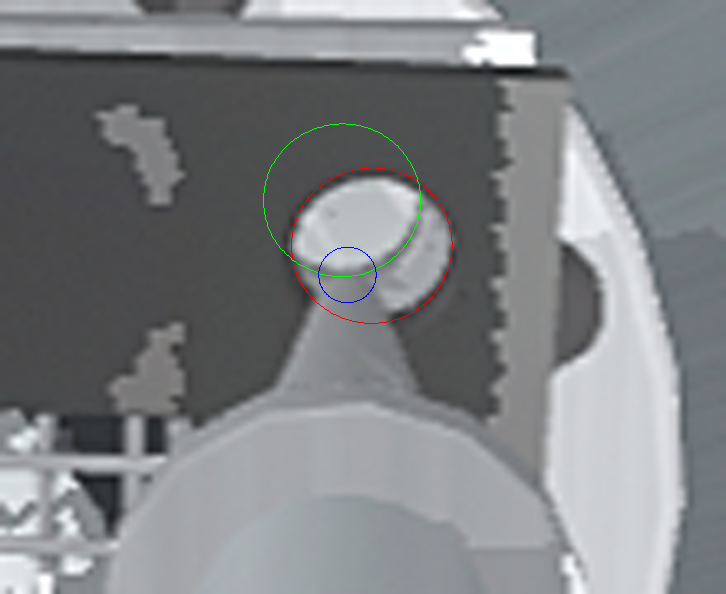

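```bash
python3 -m pendant '[[0.0028,0,0.003,0,0,0,-1],[0.0028,0,0.01,0,0,0,-1],[0.0028,0,0.018,0,0,0,-1],[0.0028,0,0.025,0,0,0,-1],[0.0028,0,0.03,0,0,0,-1],[0.0028,0,0.03,0,0,0,-1]]'
python3 -c "
from h import *
wshot('w6')
i=cv2.imread('pics/w6.png')
cv2.imwrite('pics/w6h.png',cv2.resize(i[190:280,270:380],None,fx=6.6,fy=6.6,interpolation=cv2.INTER_CUBIC))
i=snapshot('scene')['image'];cv2.imwrite('pics/s6.png',i)
cv2.imwrite('pics/s6c.png',cv2.resize(i[130:300,320:500],None,fx=3.5,fy=3.5,interpolation=cv2.INTER_CUBIC))
"
```

```text
clock: 8.2
tool_pos: [0.6018, 0.0752, 0.2347]
orientation: [-150.0, 0.0, -27.5]
force: [-0.2, 0.1, -1.5]
opening: 0.0238
8.2 [0.6018 0.0752 0.2347] [-1.5005e+02  5.0000e-02 -2.7530e+01] [-0.2  0.1 -1.5] 0.0238
```

View pics/w6h.png

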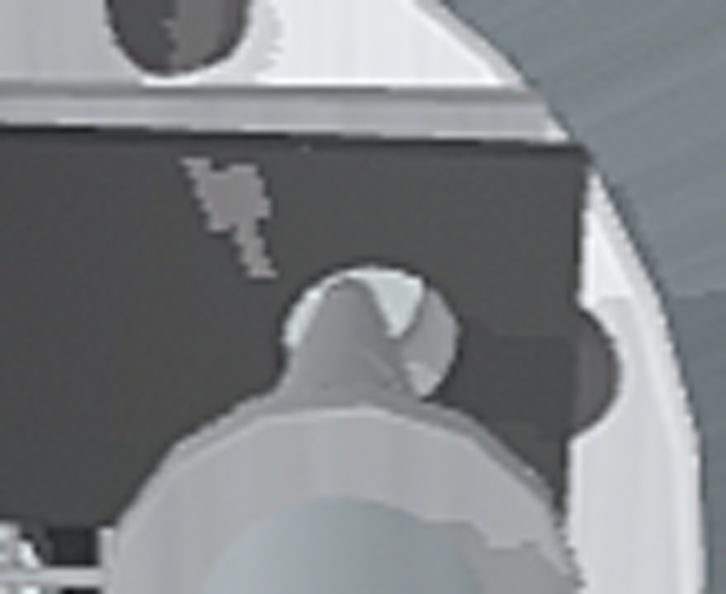

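View pics/s6c.png

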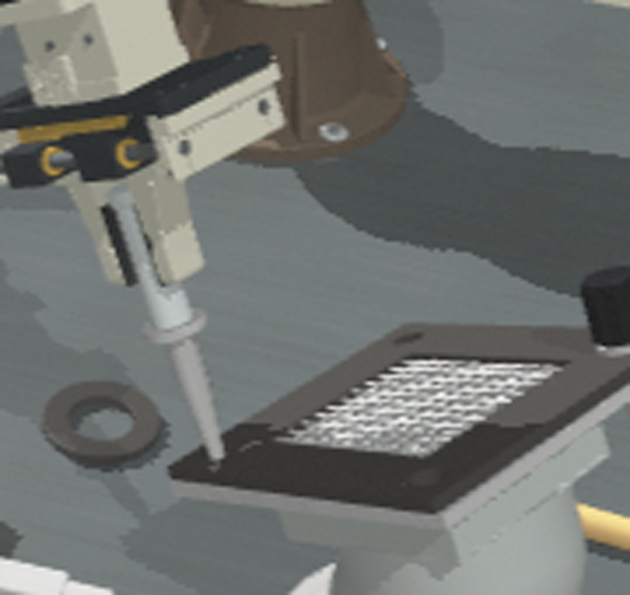

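```bash
cat >> h.py <<'E'
def overlay(n,items,out,box=(270,190,380,280),S=6.6):
    a=np.linspace(0,2*np.pi,200); img=cv2.imread(f"pics/{n}.png")
    c=cv2.resize(img[box[1]:box[3],box[0]:box[2]],None,fx=S,fy=S,interpolation=cv2.INTER_CUBIC)
    for (x,y,z,r,col) in items:
        q=wproj(n,np.c_[x+r*np.cos(a),y+r*np.sin(a),0*a+z],"tool"); q=(q-[box[0],box[1]])*S
        cv2.polylines(c,[q.astype(int)],True,col,1)
    cv2.imwrite(f"pics/{out}.png",c)
E
python3 - <<'E'
from h import *
p,M=tcpf("w6");print(p,M[:,2])
p5,_=tcpf("w5");print(p-p5)
overlay("w6",[(-.0033,.0059,.107,.009,(0,0,255)),(0,.0026,.115,.009,(0,255,0)),(-.0009,.003,.116,.003,(255,0,0))],"w6o")
print(np.load("pics/w6.npz")["T"][:3].round(4))
E
```

```text
[-0.07760012 -0.07997845  0.11372821] [-9.07883455e-04  1.09333533e-02 -9.99939817e-01]
[-0.0004576  -0.00183375 -0.03117754]
[[ 1.000e-04  9.610e-01  2.766e-01  7.590e-02]
 [ 1.000e+00 -3.000e-04  6.000e-04  8.000e-04]
 [ 7.000e-04  2.766e-01 -9.610e-01 -1.583e-01]]
```

View pics/w6o.png

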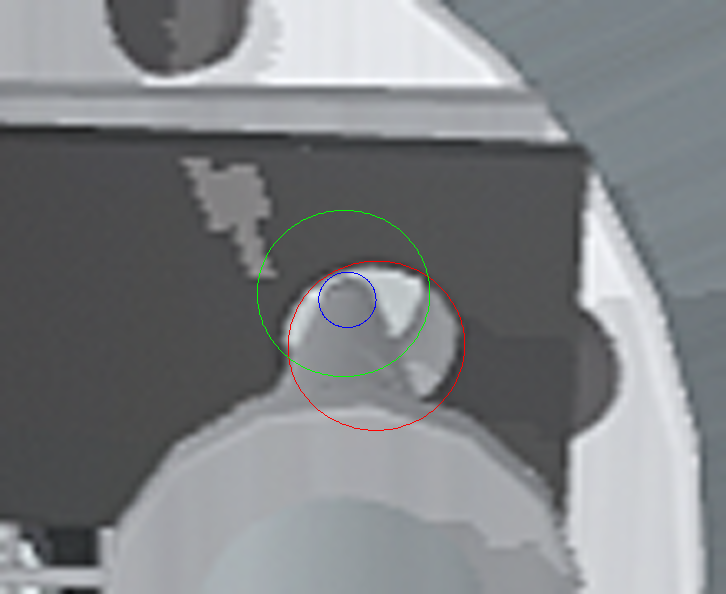

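```bash
python3 -m pendant '[[0.0009,-0.0002,0.006,0,0,0,-1],[0.0009,-0.0002,0.012,0,0,0,-1],[0.0009,-0.0002,0.018,0,0,0,-1],[0.0009,-0.0001,0.024,0,0,0,-1],[0.0009,-0.0001,0.030,0,0,0,-1],[0.0009,0,0.036,0,0,0,-1],[0.0009,0,0.036,0,0,0,-1]]'
python3 -c "
from h import *
wshot('w7')
p,M=tcpf('w7');print(p,M[:,2]);o=ctrl.get_obs();print('force tool',(R.from_euler('xyz',o['orientation'],degrees=True).inv().apply(o['force'])))
overlay('w7',[(-.0042,.0059,.071,.009,(0,0,255)),(-.0009,.0026,.079,.009,(0,255,0))],'w7o')
"
```

```text
clock: 9.18
tool_pos: [0.611, 0.0905, 0.2038]
orientation: [-150.0, 0.0, -27.5]
force: [-0.5, -1.3, -1.3]
opening: 0.0237
9.175 [0.611  0.0905 0.2038] [-1.5003e+02  1.0000e-02 -2.7550e+01] [-0.5 -1.3 -1.3] 0.0237
[-0.07754598 -0.08074943  0.0780631 ] [-6.30098797e-04  1.02435759e-02 -9.99947335e-01]
force tool [-0.59029093  2.62135139  1.11184108]
```

View pics/w7o.png

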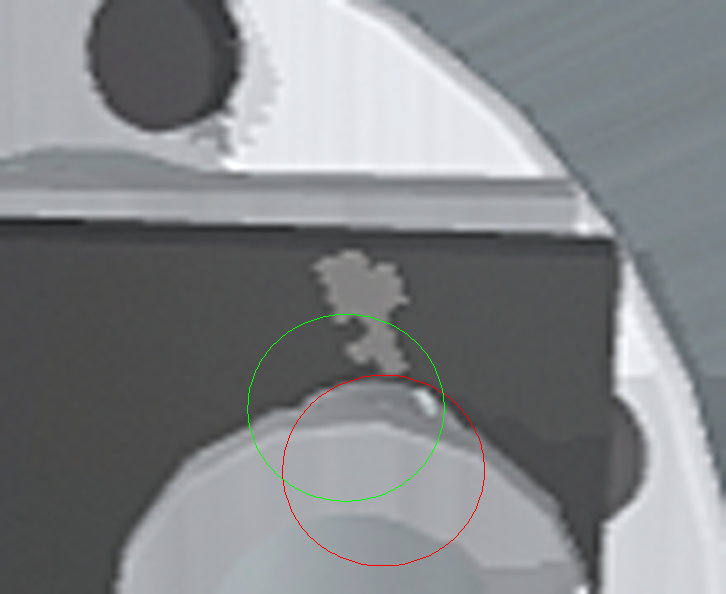

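```bash
python3 -m pendant '[[0,0,0.004,0,0,0,-1],[0,0,0.008,0,0,0,-1],[0,0,0.012,0,0,0,-1],[0,0,0.012,0,0,0,-1]]'
python3 -c "
from h import *
wshot('w8')
p,M=tcpf('w8');print(p,M[:,2]);o=ctrl.get_obs();print('force tool',(R.from_euler('xyz',o['orientation'],degrees=True).inv().apply(o['force'])))
overlay('w8',[(-.0042,.0059,.059,.009,(0,0,255)),(-.0009,.0026,.067,.009,(0,255,0))],'w8o')
"
```

```text
clock: 9.72
tool_pos: [0.6141, 0.0957, 0.194]
orientation: [-150.0, -0.0, -27.6]
force: [-0.8, -2.3, 1.4]
opening: 0.0237
9.725 [0.6141 0.0957 0.194 ] [-1.500e+02 -4.000e-02 -2.756e+01] [-0.8 -2.3  1.4] 0.0237
[-0.07722938 -0.08093775  0.06654231] [-7.29777161e-05  9.45142530e-03 -9.99955332e-01]
force tool [ 0.36196774  1.90084841 -3.02548869]
```

View pics/w8o.png

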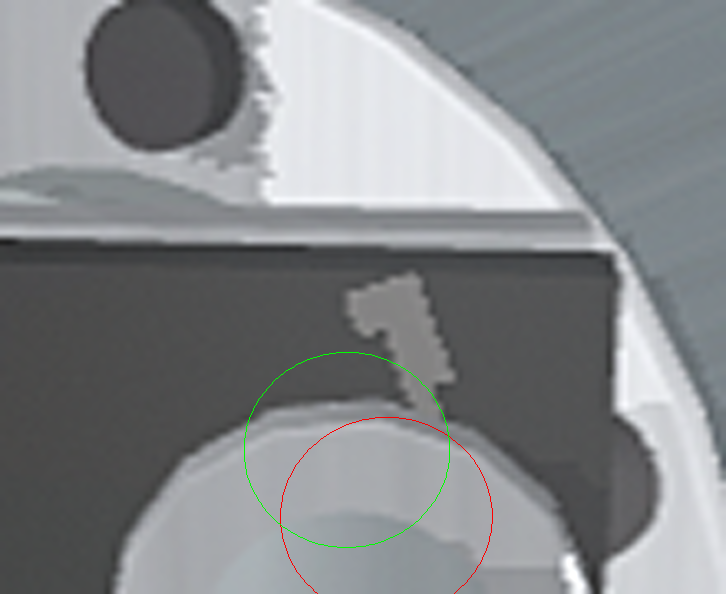

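```bash
python3 -m pendant '[[0,0,0.003,0,0,0,-1],[0,0,0.006,0,0,0,-1],[0,0,0.009,0,0,0,-1],[0,0,0.009,0,0,0,-1]]'
python3 -c "
from h import *
wshot('w9')
p,M=tcpf('w9');print(p,M[:,2]);o=ctrl.get_obs();print('force tool',(R.from_euler('xyz',o['orientation'],degrees=True).inv().apply(o['force'])),o['moment'])
i=cv2.imread('pics/w9.png');cv2.imwrite('pics/w9c.png',cv2.resize(i[200:420,220:430],None,fx=2.7,fy=2.7))
"
```

```text
clock: 10.28
tool_pos: [0.6158, 0.1002, 0.1855]
orientation: [-150.0, 0.0, -27.5]
force: [-1.7, -2.5, 1.1]
opening: 0.0237
10.275 [0.6158 0.1002 0.1855] [-1.5002e+02  4.0000e-02 -2.7540e+01] [-1.7 -2.5  1.1] 0.0237
[-0.07739198 -0.08027504  0.05684843] [-4.03266813e-04  1.07219769e-02 -9.99942437e-01]
force tool [-0.30679747  1.50300028 -3.16441287] [-1.91362203  1.02718872  0.058279  ]
```

View pics/w9c.png

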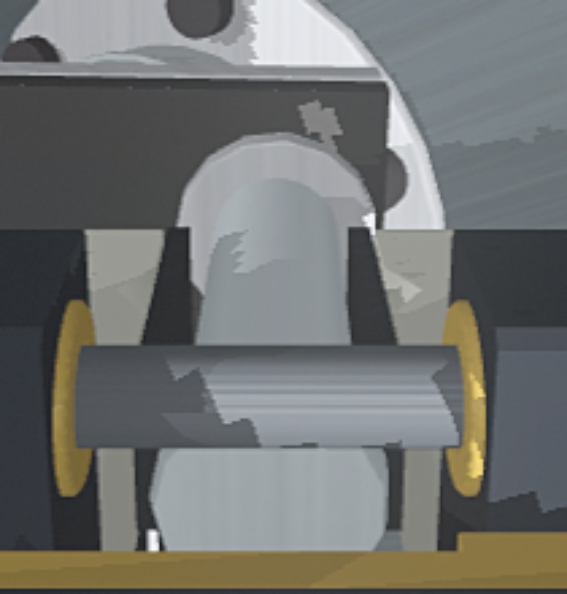

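```bash
python3 -m pendant '[[0,0,0.003,0,0,0,-1],[0,0,0.006,0,0,0,-1],[0,0,0.009,0,0,0,-1],[0,0,0.009,0,0,0,-1]]'
python3 -c "
from h import *
wshot('w10')
p,M=tcpf('w10');print(p,M[:,2]);o=ctrl.get_obs();print('force tool',(R.from_euler('xyz',o['orientation'],degrees=True).inv().apply(o['force'])),o['moment'])
"
```

```text
clock: 10.82
tool_pos: [0.6177, 0.1041, 0.1775]
orientation: [-150.0, 0.1, -27.5]
force: [-1.4, -1.9, 0.9]
opening: 0.0237
10.825 [0.6177 0.1041 0.1775] [-1.5003e+02  6.0000e-02 -2.7550e+01] [-1.4 -1.9  0.9] 0.0237
[-0.07762101 -0.08008231  0.04771664] [-6.72490756e-04  1.09767760e-02 -9.99939527e-01]
force tool [-0.23938177  0.99233715 -0.21917512] [-1.8367387   1.07995824  0.03331437]
```

```bash
python3 -m pendant '[[0,0,0.002,0,0,0,-1],[0,0,0.004,0,0,0,-1],[0,0,0.006,0,0,0,-1],[0,0,0.007,0,0,0,-1],[0,0,0.008,0,0,0,-1],[0,0,0.008,0,0,0,-1]]'
python3 -c "
from h import *
wshot('w11')
p,M=tcpf('w11');print(p,M[:,2]);o=ctrl.get_obs();print('force tool',(R.from_euler('xyz',o['orientation'],degrees=True).inv().apply(o['force'])),o['moment'])
i=cv2.imread('pics/w11.png');cv2.imwrite('pics/w11c.png',cv2.resize(i[200:420,220:430],None,fx=2.7,fy=2.7))
i=snapshot('scene')['image'];cv2.imwrite('pics/s11c.png',cv2.resize(i[130:300,320:520],None,fx=3.5,fy=3.5,interpolation=cv2.INTER_CUBIC))
"
```

```text
clock: 11.62
tool_pos: [0.6198, 0.1074, 0.171]
orientation: [-150.0, 0.0, -27.5]
force: [-1.4, -2.2, 3.5]
opening: 0.0236
11.625 [0.6198 0.1074 0.171 ] [-1.5002e+02  1.0000e-02 -2.7550e+01] [-1.4 -2.2  3.5] 0.0236
[-0.07745318 -0.08028461  0.04015418] [-4.47627617e-04  1.03016205e-02 -9.99946837e-01]
force tool [-0.42382284  1.05340136 -3.60052112] [-2.09260352  1.26502153  0.06656665]
```

View pics/s11c.png

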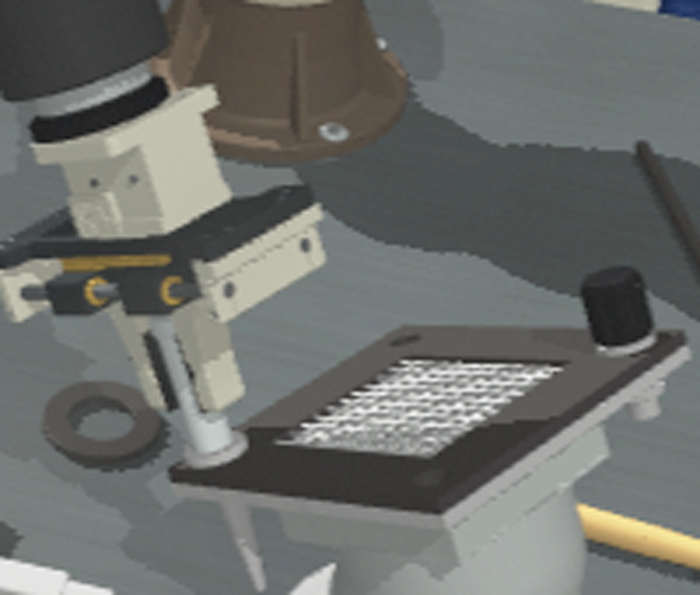

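View pics/w11c.png

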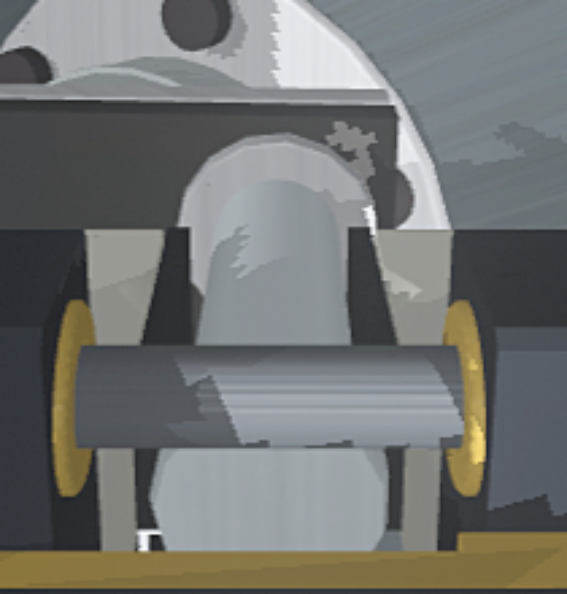

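Nearly seated. I press the last few millimetres while watching the force.

```bash
python3 -m pendant '[[0,0,0.001,0,0,0,-1],[0,0,0.002,0,0,0,-1],[0,0,0.003,0,0,0,-1]]'
python3 -c "
from h import *
wshot('w12')
p,M=tcpf('w12');print(p);o=ctrl.get_obs();print('force tool',(R.from_euler('xyz',o['orientation'],degrees=True).inv().apply(o['force'])),o['moment'])
"
```

```text
clock: 12.1
tool_pos: [0.6201, 0.1081, 0.1687]
orientation: [-150.1, 0.0, -27.5]
force: [-7.8, -9.1, 11.2]
opening: 0.0213
12.1 [0.6201 0.1081 0.1687] [-1.5007e+02  1.0000e-02 -2.7520e+01] [-7.8 -9.1 11.2] 0.0213
[-0.07802175 -0.08027518  0.03771816]
force tool [ -1.31987482   3.63083055 -10.22518785] [-2.62844929  2.03692939  0.39970619]
```

```bash
python3 -m pendant '[[0,0,0.0015,0,0,0,-1],[0,0,0.0015,0,0,0,-1]]'
python3 -c "
from h import *
wshot('w13')
p,M=tcpf('w13');print(p);o=ctrl.get_obs();print('force tool',(R.from_euler('xyz',o['orientation'],degrees=True).inv().apply(o['force'])),o['moment'])
i=snapshot('scene')['image'];cv2.imwrite('pics/s13c.png',cv2.resize(i[200:300,340:460],None,fx=6,fy=6,interpolation=cv2.INTER_CUBIC))
"
```

```text
clock: 12.4
tool_pos: [0.6206, 0.1082, 0.1684]
orientation: [-150.1, -0.1, -27.5]
force: [-10.0, -9.5, 12.6]
opening: 0.0216
12.4 [0.6206 0.1082 0.1684] [-1.5006e+02 -7.0000e-02 -2.7510e+01] [-10.   -9.5  12.6] 0.0216
[-0.07782353 -0.0806122   0.03734783]
force tool [ -2.80207628   4.41642601 -17.24839862] [-2.59495961  2.57945927  0.58987644]
```

View pics/s13c.png

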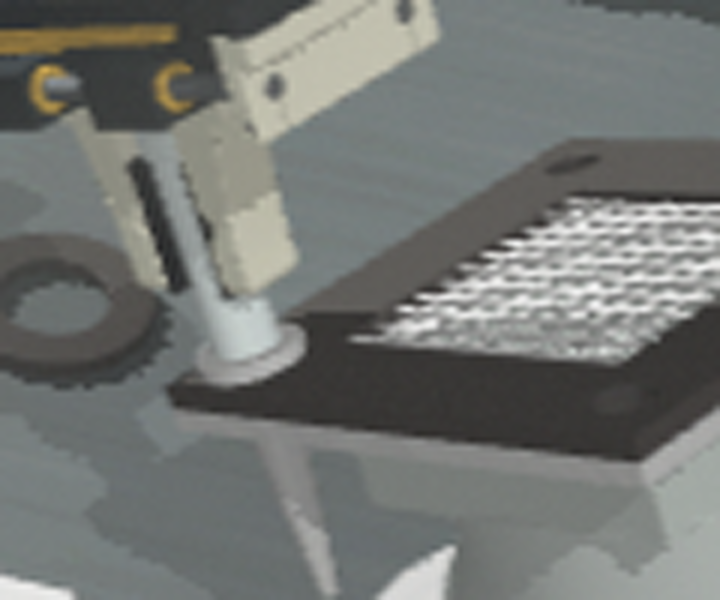

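View pics/w13.png

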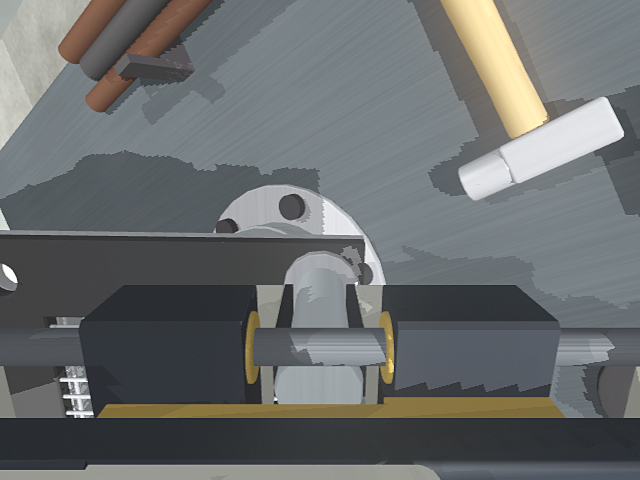

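```bash
python3 -m pendant '[[0,0,-0.001,0,0,0,0.3],[0,0,-0.001,0,0,0,0.3],[0,0,-0.001,0,0,0,0.3],[0,0,-0.001,0,0,0,0.3],[0,0,-0.015,0,0,0,0.3],[0,0,-0.04,0,0,0,0.3],[0,0,-0.08,0,0,0,0.3],[0,0,-0.12,0,0,0,0.3],[0,0,-0.14,0,0,0,0.3],[0,0,-0.14,0,0,0,0.3]]'
python3 -c "
from h import *
wshot('w14')
for n in ['scene','side']: 
  i=snapshot(n)['image'];cv2.imwrite(f'pics/{n}14.png',i)
i=cv2.imread('pics/scene14.png');cv2.imwrite('pics/s14c.png',cv2.resize(i[190:300,350:520],None,fx=4.5,fy=4.5,interpolation=cv2.INTER_CUBIC))
"
```

```text
clock: 13.75
tool_pos: [0.589, 0.0464, 0.2914]
orientation: [-149.9, -0.2, -27.6]
force: [1.4, 1.0, -0.3]
opening: 0.0568
13.75 [0.589  0.0464 0.2914] [-149.9    -0.22  -27.61] [ 1.4  1.  -0.3] 0.0568
```

View pics/w14.png

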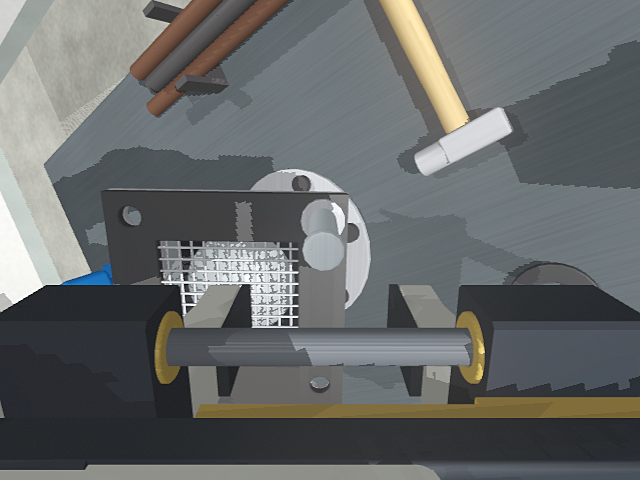

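View pics/s14c.png

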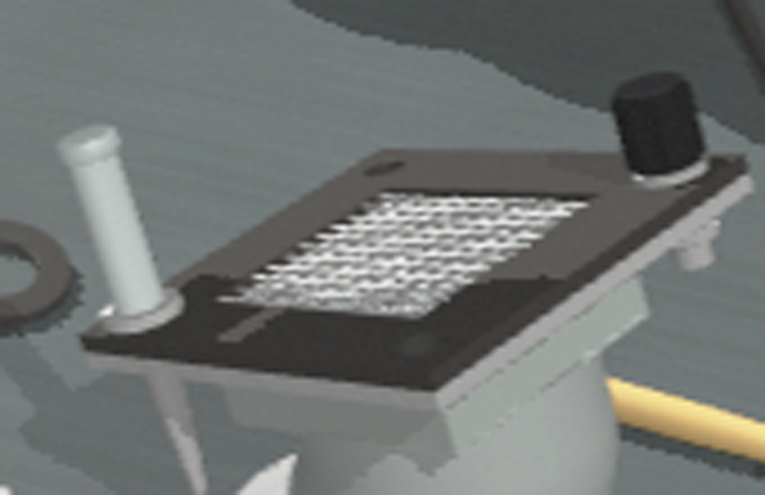

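View pics/side14.png

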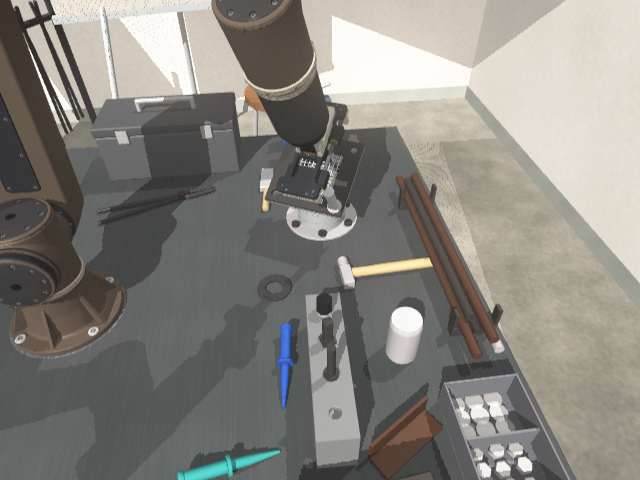

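```bash
python3 - <<'E'
from h import *
d=np.load("pics/w14.npz"); Rt=R.from_euler('xyz',d["ori"],degrees=True); Rd=R.from_euler('xyz',[180,0,-90],degrees=True)
print((Rt.inv()*Rd).as_rotvec(), Rt.inv().apply(np.array([.562,-.160,.235])-d["tp"]))
img=cv2.imread("pics/w14.png")
cv2.imwrite("pics/w14c.png",np.hstack([cv2.resize(img[185:255,95:175],(400,350),interpolation=cv2.INTER_CUBIC),cv2.resize(img[185:285,285:385],(350,350),interpolation=cv2.INTER_CUBIC)]))
E
```

```text
[-0.47398655  0.28229905  1.06377765] [ 0.07149619  0.19746953 -0.04890391]
```

View pics/w14c.png

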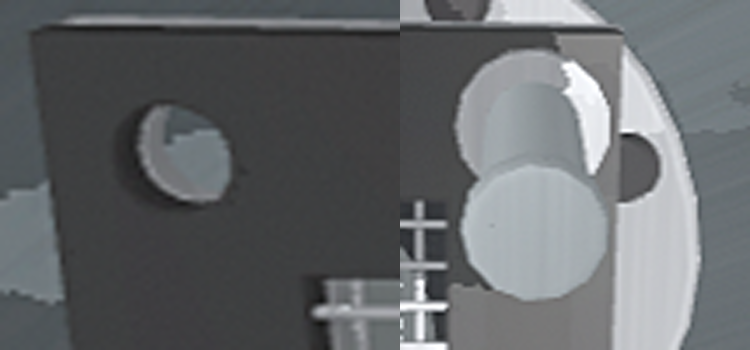

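```bash
python3 -m pendant '[[0.01,0.025,-0.02,-0.068,0.04,0.152,0.3],[0.02,0.05,-0.035,-0.135,0.081,0.304,0.3],[0.03,0.08,-0.05,-0.203,0.121,0.456,0.3],[0.04,0.11,-0.055,-0.271,0.161,0.608,0.3],[0.051,0.141,-0.055,-0.339,0.202,0.76,0.3],[0.061,0.17,-0.052,-0.406,0.242,0.912,0.3],[0.0715,0.1975,-0.049,-0.474,0.2823,1.0638,0.3],[0.0715,0.1975,-0.049,-0.474,0.2823,1.0638,0.3],[0.0715,0.1975,-0.049,-0.474,0.2823,1.0638,0.3]]'
python3 -c "
from h import *
wshot('w15')"
```

```text
clock: 15.02
tool_pos: [0.5616, -0.1585, 0.2319]
orientation: [179.7, 0.0, -89.8]
force: [-0.8, 0.6, -0.1]
opening: 0.057
15.025 [ 0.5616 -0.1585  0.2319] [ 1.7974e+02  5.0000e-02 -8.9790e+01] [-0.8  0.6 -0.1] 0.057
```

View pics/w15.png

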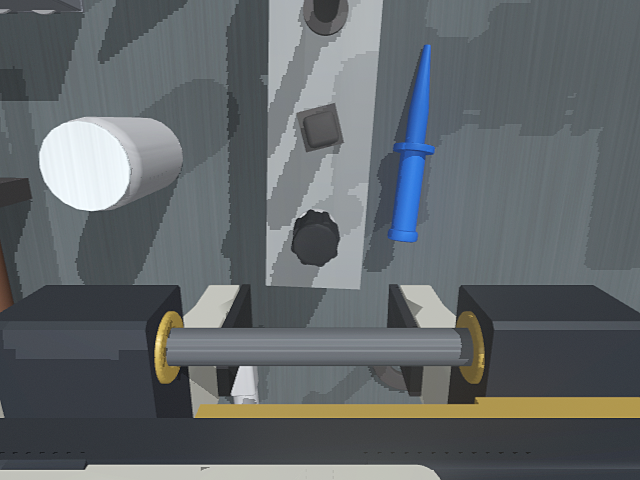

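```bash
python3 - <<'E'
from h import *
print(wonz("w15",(316,241),.145))
t=tray("w15",(316,241),.2319-.145); print(t)
E
```

```text
[ 0.5640044  -0.16212508  0.145     ]
[ 0.00364692 -0.00279672  0.0869    ]
```

```bash
python3 -m pendant '[[0.0033,-0.002,0.03,0,0,0,0.3],[0.0033,-0.002,0.07,0,0,0,0.3],[0.0033,-0.002,0.1,0,0,0,0.3],[0.0033,-0.002,0.119,0,0,0,0.3],[0.0033,-0.002,0.119,0,0,0,0.3],[0.0033,-0.002,0.119,0,0,0,-1],[0.0033,-0.002,0.119,0,0,0,-1],[0.0033,-0.002,0.119,0,0,0,-1],[0.0033,-0.002,0.119,0,0,0,-1]]'
python3 -c "
from h import *
wshot('w16')"
```

```text
clock: 16.2
tool_pos: [0.5633, -0.1624, 0.114]
orientation: [179.8, 0.0, -89.9]
force: [-0.7, 0.6, 3.6]
opening: 0.0282
16.2 [ 0.5633 -0.1624  0.114 ] [179.81   0.   -89.93] [-0.7  0.6  3.6] 0.0282
```

View pics/w16.png

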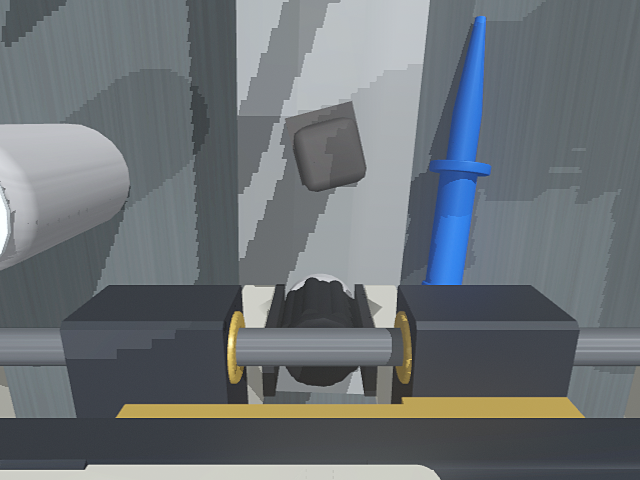

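```bash
python3 -m pendant '[[0,0,-0.02,0,0,0,-1],[0,0,-0.06,0,0,0,-1],[0,0,-0.11,0,0,0,-1],[0,0,-0.16,0,0,0,-1],[0,0,-0.2,0,0,0,-1],[-0.03,-0.01,-0.215,0,0,0,-1],[-0.08,-0.02,-0.22,0,0,0,-1],[-0.13,-0.03,-0.22,0,0,0,-1],[-0.18,-0.04,-0.22,0,0,0,-1],[-0.18,-0.04,-0.22,0,0,0,-1]]'
python3 - <<'E'
from h import *
o=ctrl.get_obs(); Rt=R.from_euler('xyz',o["orientation"],degrees=True)
F=flangeRT([FP[0],FP[1],61.8])[0].as_matrix(); T=R.from_matrix(np.c_[-F[:,1],-F[:,0],-F[:,2]])
hole=fl(FP,[.079,-.079,0]); n=F[:,2]
print(o["tool_pos"],(Rt.inv()*T).as_rotvec(), Rt.inv().apply(hole+.12*n-o["tool_pos"]),hole+.12*n)
E
```

```text
clock: 17.5
tool_pos: [0.6038, 0.0207, 0.332]
orientation: [179.7, 0.0, -89.7]
force: [-0.0, -0.4, -2.5]
opening: 0.0284
[0.60383641 0.02074606 0.33200249] [ 0.4771586  -0.27749726 -1.04952939] [-0.17059349 -0.06204711  0.01325469] [0.66500904 0.19162958 0.31842305]
```

```bash
python3 -m pendant '[[-0.024,-0.009,-0.005,0.068,-0.04,-0.15,-1],[-0.048,-0.018,-0.01,0.136,-0.079,-0.3,-1],[-0.073,-0.027,-0.01,0.204,-0.119,-0.45,-1],[-0.098,-0.036,-0.01,0.273,-0.159,-0.6,-1],[-0.123,-0.045,-0.005,0.341,-0.198,-0.75,-1],[-0.148,-0.054,0.005,0.409,-0.238,-0.9,-1],[-0.1706,-0.062,0.0133,0.477,-0.2775,-1.0495,-1],[-0.1706,-0.062,0.0133,0.477,-0.2775,-1.0495,-1],[-0.1706,-0.062,0.0133,0.477,-0.2775,-1.0495,-1],[-0.1706,-0.062,0.0133,0.477,-0.2775,-1.0495,-1]]'
python3 -c "
from h import *
wshot('w17');print(tcpf('w17'))
i=snapshot('scene')['image'];cv2.imwrite('pics/s17c.png',cv2.resize(i[100:300,320:560],None,fx=3,fy=3,interpolation=cv2.INTER_CUBIC))
i=cv2.imread('pics/w17.png');cv2.imwrite('pics/w17c.png',cv2.resize(i[190:390,220:430],None,fx=3.5,fy=3,interpolation=cv2.INTER_CUBIC))"
```

```text
clock: 18.75
tool_pos: [0.6654, 0.1878, 0.3203]
orientation: [-150.0, -0.1, -28.5]
force: [0.2, 0.6, -1.0]
opening: 0.0283
18.75 [0.6654 0.1878 0.3203] [-1.5001e+02 -9.0000e-02 -2.8520e+01] [ 0.2  0.6 -1. ] 0.0283
(array([ 0.07715589, -0.08172339,  0.1232112 ]), array([[ 3.58725449e-03, -9.99993561e-01, -9.42187514e-05],
       [-9.99993538e-01, -3.58727658e-03,  2.35322132e-04],
       [-2.35658605e-04,  9.33739822e-05, -9.99999968e-01]]))
```

View pics/w17.png

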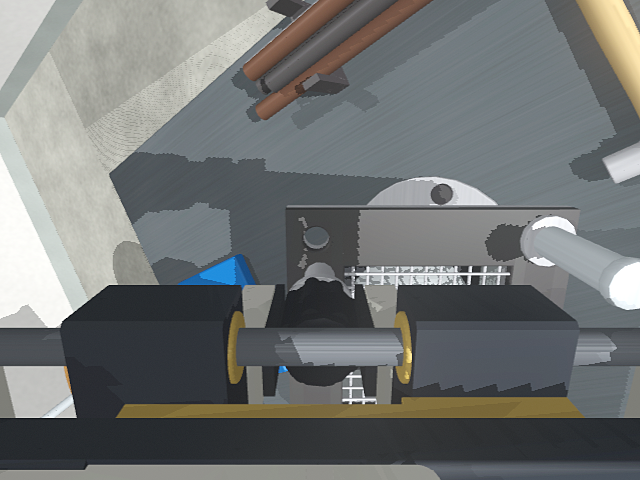

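View pics/s17c.png

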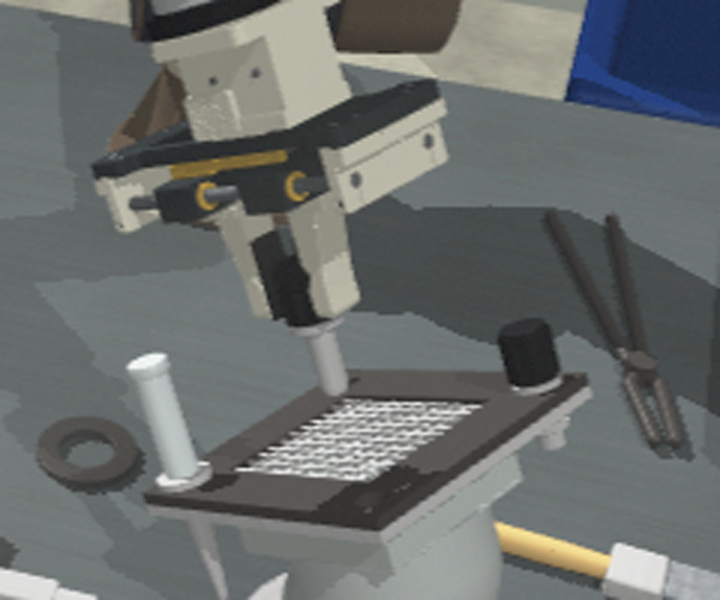

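```bash
python3 - <<'E'
from h import *
B=(270,210,370,300)
print(wproj("w17",[0,0,.049],"tool"),wproj("w17",[0,0,.115],"tool"),tray("w17",(316,237.5),.115))
h=tray("w17",(316,237.5),.115)
overlay("w17",[(h[0],h[1],.115,.009,(0,0,255)),(0,0,.049,.0055,(255,0,0)),(0,0,.044,.008,(255,0,0)),(0,0,.009,.015,(0,255,255))],"w17o",B,7)
overlay("w17",[],"w17p",B,7)
E
```

```text
[[317.99279276 267.63445267]] [[318.31948838 234.60044044]] [-0.00207693 -0.00160155  0.115     ]
```

View pics/w17o.png

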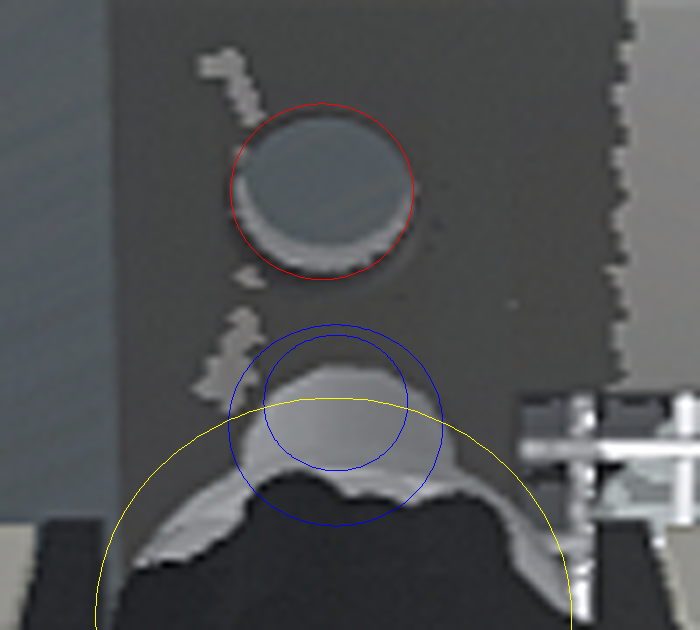

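View pics/w17p.png

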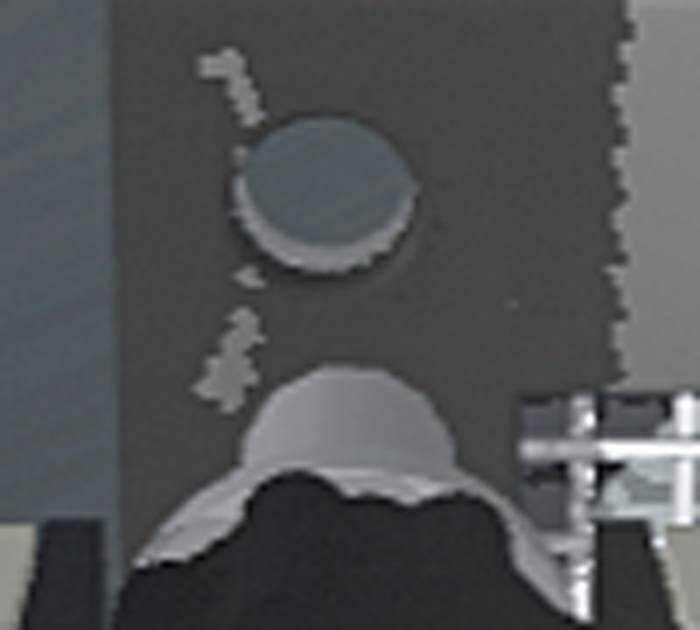

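```bash
python3 -m pendant '[[0,-0.001,0.015,0,0,0,-1],[0,-0.0025,0.03,0,0,0,-1],[0,-0.0025,0.045,0,0,0,-1],[0,-0.0025,0.052,0,0,0,-1],[0,-0.0025,0.052,0,0,0,-1],[0,-0.0025,0.052,0,0,0,-1]]'
python3 - <<'E'
from h import *
wshot('w18');p,M=tcpf('w18');print(p);zh=p[2]-.008
B=(270,210,370,300)
overlay("w18",[(-.0031,.0009,zh,.009,(0,0,255)),(-.0033,.001,.049,.0055,(255,0,0)),(-.0033,.001,.044,.008,(255,0,0))],"w18o",B,7)
i=snapshot('scene')['image'];cv2.imwrite('pics/s18c.png',cv2.resize(i[180:300,380:540],None,fx=4.5,fy=4.5,interpolation=cv2.INTER_CUBIC))
E
```

```text
clock: 19.6
tool_pos: [0.6792, 0.2129, 0.2763]
orientation: [-150.0, -0.1, -28.4]
force: [0.4, -0.7, -1.8]
opening: 0.0284
19.6 [0.6792 0.2129 0.2763] [-1.4996e+02 -1.2000e-01 -2.8410e+01] [ 0.4 -0.7 -1.8] 0.0284
[ 0.08002002 -0.08171987  0.07075691]
```

View pics/w18o.png

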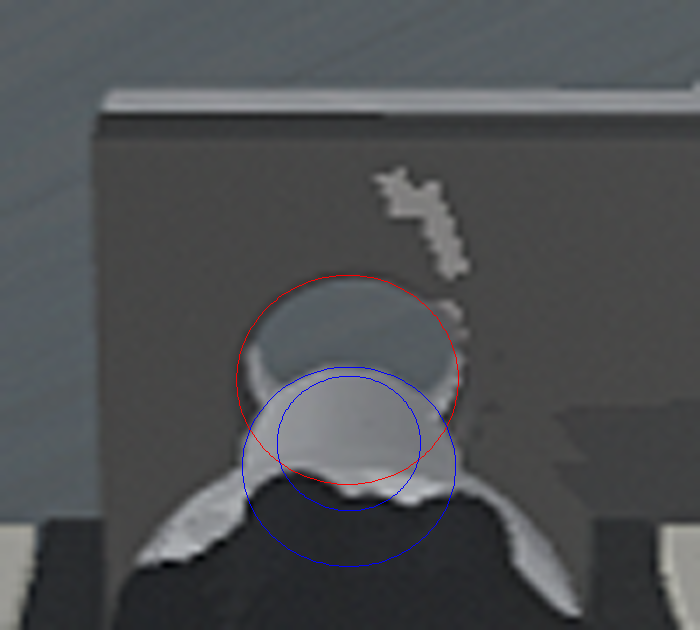

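View pics/s18c.png

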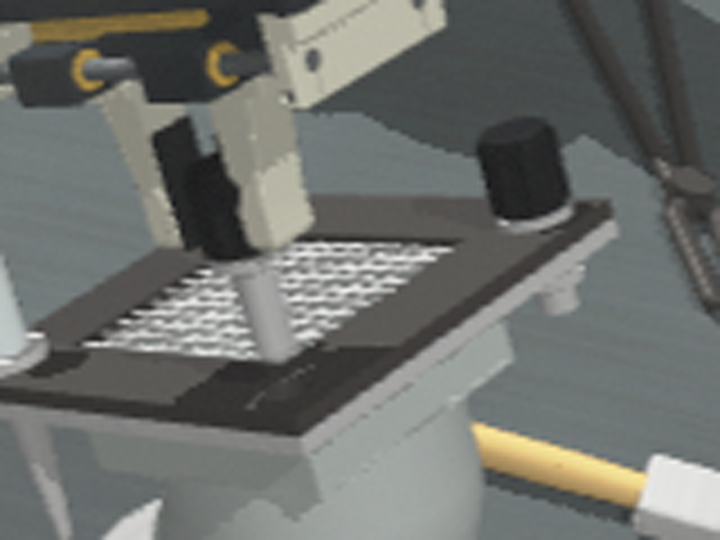

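```bash
python3 -m pendant '[[0.0002,0,0.006,0,0,0,-1],[0.0002,0,0.012,0,0,0,-1],[0.0002,0,0.016,0,0,0,-1],[0.0002,0,0.02,0,0,0,-1],[0.0002,0,0.02,0,0,0,-1]]'
python3 - <<'E'
from h import *
wshot('w19');p,M=tcpf('w19');print(p);zh=p[2]-.008
o=ctrl.get_obs();print('force tool',(R.from_euler('xyz',o['orientation'],degrees=True).inv().apply(o['force'])))
B=(270,210,370,300)
overlay("w19",[(-.0033,.001,zh,.009,(0,0,255))],"w19o",B,7)
E
```

```text
clock: 20.32
tool_pos: [0.6838, 0.2219, 0.2579]
orientation: [-150.0, -0.1, -28.4]
force: [0.4, -0.5, -1.4]
opening: 0.0284
20.325 [0.6838 0.2219 0.2579] [-1.5001e+02 -5.0000e-02 -2.8400e+01] [ 0.4 -0.5 -1.4] 0.0284
[ 0.07952595 -0.08146883  0.04983401]
force tool [-0.06479787  0.74917493  1.651438  ]
```

View pics/w19o.png

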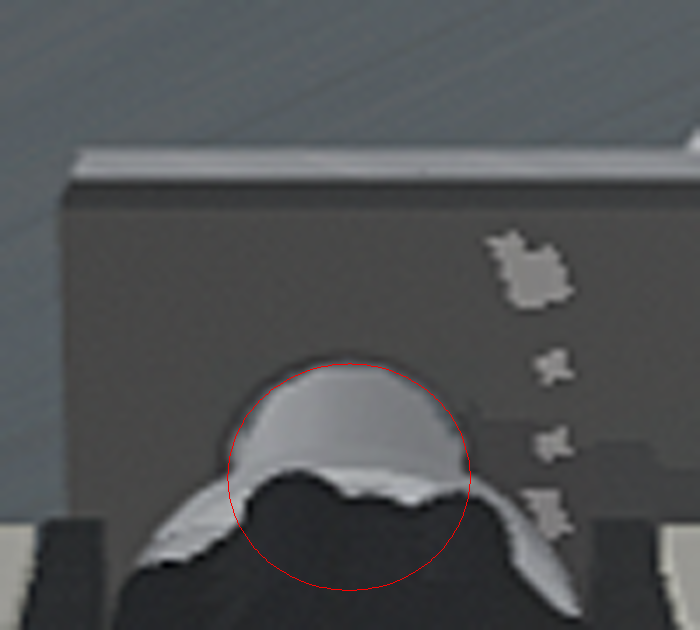

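```bash
python3 -m pendant '[[-0.0004,0,0.004,0,0,0,-1],[-0.0004,0,0.008,0,0,0,-1],[-0.0004,0,0.012,0,0,0,-1],[-0.0004,0,0.012,0,0,0,-1]]'
python3 - <<'E'
from h import *
wshot('w20');p,M=tcpf('w20');print(p)
o=ctrl.get_obs();print('force tool',(R.from_euler('xyz',o['orientation'],degrees=True).inv().apply(o['force'])))
overlay("w20",[],"w20o",(270,210,370,300),7)
E
```

```text
clock: 20.88
tool_pos: [0.6863, 0.2273, 0.2475]
orientation: [-150.0, -0.1, -28.4]
force: [0.2, 0.1, -1.6]
opening: 0.0283
20.875 [0.6863 0.2273 0.2475] [-1.5001e+02 -5.0000e-02 -2.8400e+01] [ 0.2  0.1 -1.6] 0.0283
[ 0.07945571 -0.08105361  0.03781852]
force tool [-0.30921837  1.34206831  0.78403981]
```

View pics/w20o.png

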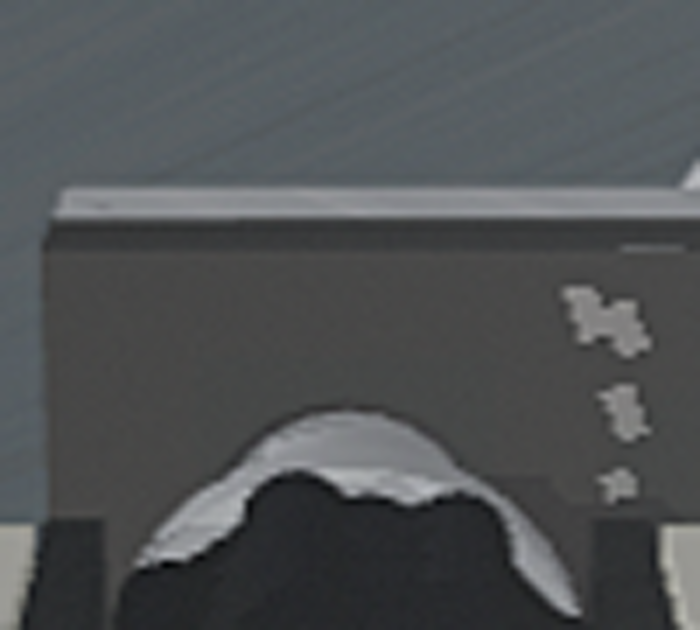

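```bash
python3 -m pendant '[[-0.0001,0,0.005,0,0,0,-1],[-0.0001,0,0.01,0,0,0,-1],[-0.0001,0,0.014,0,0,0,-1],[-0.0001,0,0.016,0,0,0,-1],[-0.0001,0,0.016,0,0,0,-1]]'
python3 - <<'E'
from h import *
wshot('w21');p,M=tcpf('w21');print(p)
o=ctrl.get_obs();print('force tool',(R.from_euler('xyz',o['orientation'],degrees=True).inv().apply(o['force'])))
i=snapshot('scene')['image'];cv2.imwrite('pics/s21c.png',cv2.resize(i[180:300,350:530],None,fx=4.3,fy=4.3,interpolation=cv2.INTER_CUBIC))
E
```

```text
clock: 21.55
tool_pos: [0.6902, 0.2343, 0.234]
orientation: [-150.0, -0.1, -28.4]
force: [-0.3, 0.2, -2.0]
opening: 0.0284
21.55 [0.6902 0.2343 0.234 ] [-1.4999e+02 -8.0000e-02 -2.8400e+01] [-0.3  0.2 -2. ] 0.0284
[ 0.07968646 -0.08107472  0.02213736]
force tool [-0.45004226  1.2307108   0.51583332]
```

View pics/s21c.png

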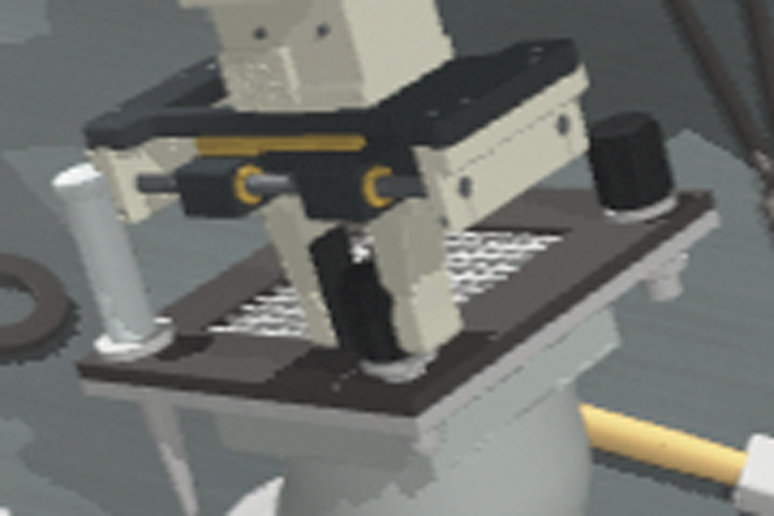

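```bash
python3 -m pendant '[[0,0,0.002,0,0,0,-1],[0,0,0.004,0,0,0,-1],[0,0,0.005,0,0,0,-1],[0,0,0.006,0,0,0,-1]]'
python3 - <<'E'
from h import *
wshot('w22');p,M=tcpf('w22');print(p)
o=ctrl.get_obs();print('force tool',(R.from_euler('xyz',o['orientation'],degrees=True).inv().apply(o['force'])))
E
```

```text
clock: 22.15
tool_pos: [0.6915, 0.2367, 0.2295]
orientation: [-150.0, -0.1, -28.4]
force: [-5.0, -3.8, 5.5]
opening: 0.0287
22.15 [0.6915 0.2367 0.2295] [-1.4999e+02 -1.0000e-01 -2.8390e+01] [-5.  -3.8  5.5] 0.0287
[ 0.07976475 -0.08116024  0.01685186]
force tool [-0.35005001  1.51300159 -3.37038673]
```

```bash
python3 -m pendant '[[0,0,0.001,0,0,0,-1],[0,0,0.001,0,0,0,-1]]'
python3 - <<'E'
from h import *
wshot('w23');p,M=tcpf('w23');print(p)
o=ctrl.get_obs();print('force tool',(R.from_euler('xyz',o['orientation'],degrees=True).inv().apply(o['force'])))
i=snapshot('scene')['image'];cv2.imwrite('pics/s23c.png',cv2.resize(i[200:290,400:480],None,fx=6.6,fy=6.6,interpolation=cv2.INTER_CUBIC))
E
```

```text
clock: 22.45
tool_pos: [0.6915, 0.2367, 0.2294]
orientation: [-150.0, -0.1, -28.4]
force: [-6.4, -4.5, 6.8]
opening: 0.0289
22.45 [0.6915 0.2367 0.2294] [-1.4998e+02 -1.2000e-01 -2.8380e+01] [-6.4 -4.5  6.8] 0.0289
[ 0.0797451  -0.08112637  0.01678631]
force tool [-3.7766006   4.06927352 -9.92984006]
```

View pics/s23c.png

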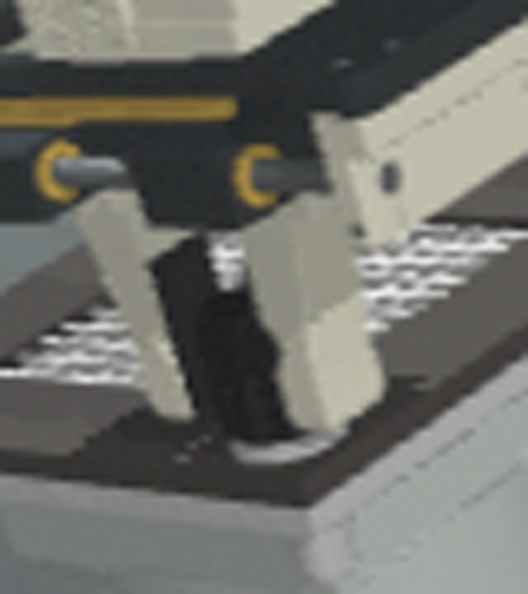

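Seated: the force rises and there is no more travel. I release the bolt and retract.

```bash
python3 -m pendant '[[0,0,-0.0015,0,0,0,0.3],[0,0,-0.0015,0,0,0,0.3],[0,0,-0.0015,0,0,0,0.3],[0,0,-0.0015,0,0,0,0.3],[0,0,-0.015,0,0,0,0.3],[0,0,-0.04,0,0,0,0.3],[0,0,-0.08,0,0,0,0.3],[0,0,-0.12,0,0,0,0.3],[0,0,-0.15,0,0,0,0.3],[0,0,-0.17,0,0,0,0.3],[0,0,-0.17,0,0,0,0.3]]'
python3 - <<'E'
from h import *
wshot('w24')
for n in ['scene','side']: 
  i=snapshot(n)['image'];cv2.imwrite(f'pics/{n}24.png',i)
i=cv2.imread('pics/scene24.png');cv2.imwrite('pics/s24c.png',cv2.resize(i[190:310,350:520],None,fx=4.5,fy=4.5,interpolation=cv2.INTER_CUBIC))
E
```

```text
clock: 23.92
tool_pos: [0.6514, 0.1621, 0.3774]
orientation: [-149.9, -0.2, -28.4]
force: [0.2, -0.3, -0.6]
opening: 0.057
23.925 [0.6514 0.1621 0.3774] [-149.85   -0.21  -28.45] [ 0.2 -0.3 -0.6] 0.057
```

View pics/s24c.png

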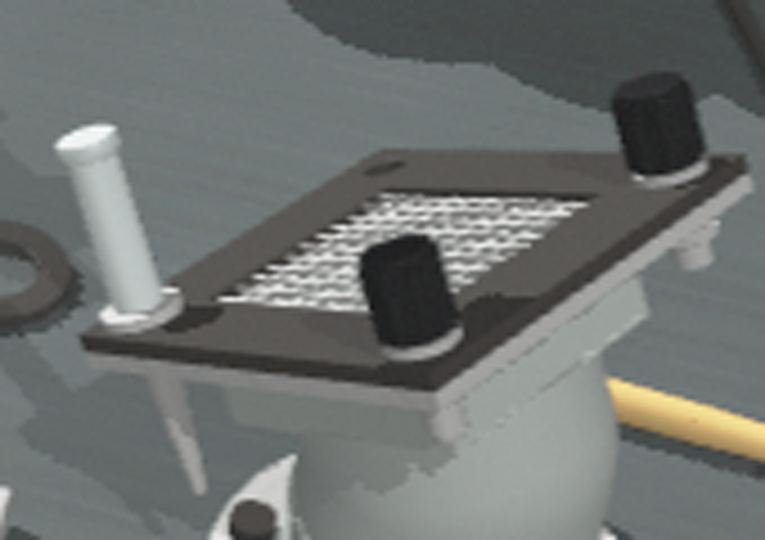

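View pics/w24.png

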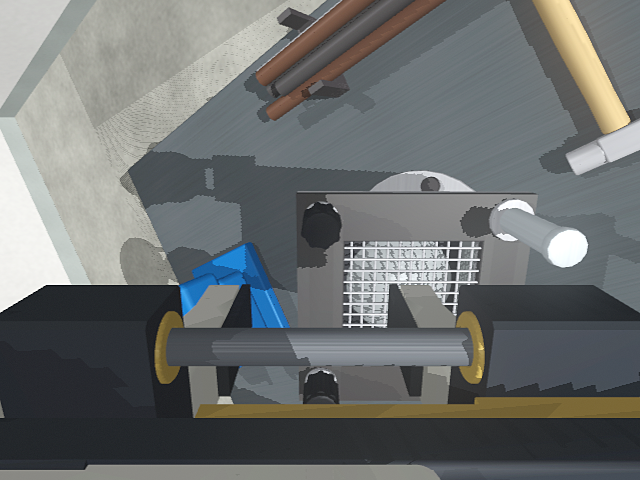

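View pics/scene24.png

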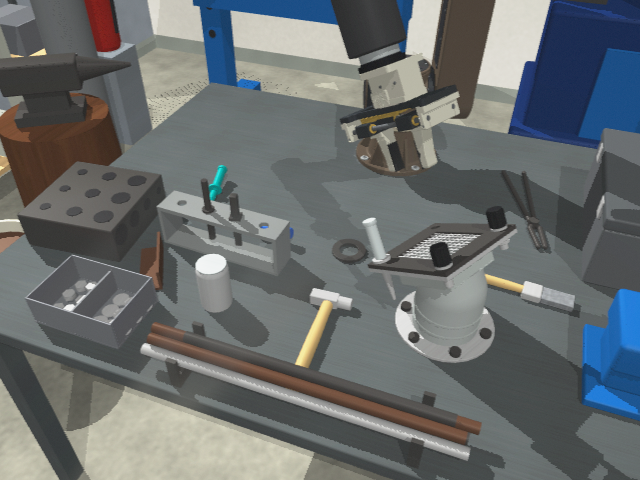

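```bash
python3 - <<'E'
from h import *
a=cv2.imread('pics/scene24.png')[210:305,358:408];b=cv2.imread('pics/w24.png')[180:290,455:600]
cv2.imwrite('pics/f24.png',np.hstack([cv2.resize(a,(316,600),interpolation=cv2.INTER_CUBIC),cv2.resize(b,(480,600*480*110//145//480//1*0+364),interpolation=cv2.INTER_CUBIC) if 0 else cv2.copyMakeBorder(cv2.resize(b,(480,364),interpolation=cv2.INTER_CUBIC),0,236,0,0,cv2.BORDER_CONSTANT)]))
# compare axis: drift vs flange normal in scene, for seated model
FPy=FP
for nm,h in [("drift",[-.079,-.079]),]:
    for z in [.008,.014,.093,-.077]: print(z,proj("scene",fl(FPy,[h[0],h[1],z])).round(1),wproj("w24",fl(FPy,[h[0],h[1],z])).round(1))
E
```

```text
0.008 [[381.7 260.6]] [[508.8 218.8]]
0.014 [[380.7 257.8]] [[512.  220.4]]
0.093 [[368.4 220.1]] [[567.  249.2]]
-0.077 [[394.4 299.5]] [[472.9 200. ]]
```

View pics/f24.png

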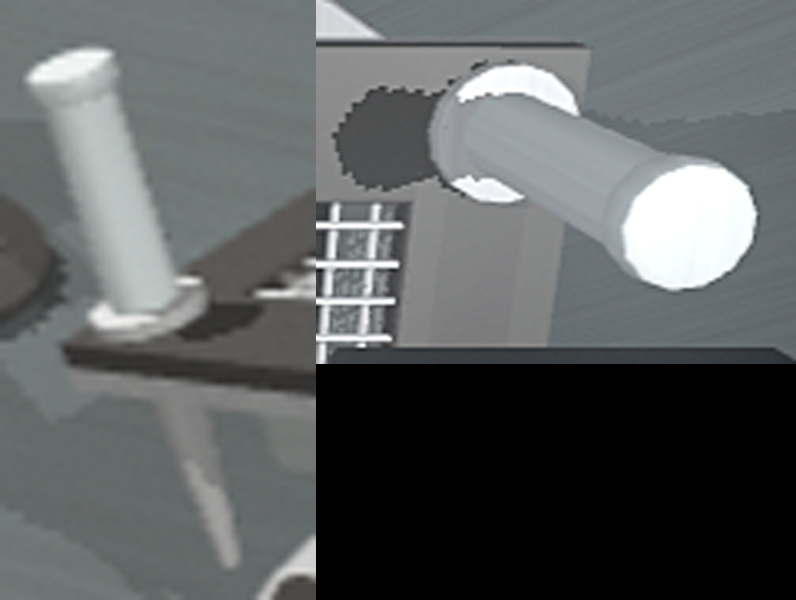

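```bash
python3 -c "
from h import *
o=ctrl.get_obs();print(o['clock'],o['force'].round(1));print(ctrl.close_job())"
```

```text
24.075 [-0.3  0.  -0.9]
the job is handed in; nothing more can be done
None
```

I took the bright drift from the rack and pushed it square to the flange through the hole diagonally opposite the fitted bolt until it stopped against the screen. The taper drew the screen into line. I left the drift in, then dropped the loose hand bolt through the upper free hole until its collar sat on the screen. I let go, backed clear and handed the job in at 24.1 s.

**Checks that agreed:**
- **Drift:** the force rose to about 17 N with no more travel. In the last scene picture its crown and tip are within about 1 pixel of where a fully seated drift should be.
- **Bolt:** it went in with almost no side force and stopped within about 0.2 mm of the seated depth I had worked out.
- **Other parts:** in the pictures the punch, chisel and the other bystanders look unmoved, and the wrist force stayed far below the limit.

**Things that were off:**
- **Look-alikes:** the turquoise and blue ones stood upright in the first picture but lay on the bench by 1.3 s. The gripper was not near them then, so I take it they fell over by themselves. I left them alone.
- **Drift in the gripper:** it swung about 7 degrees in the jaws when I first tilted it. I turned the gripper so the jaws lay along the slope, and it came back square before it went in.
- **Seating evidence:** it rests on force, travel and the pictures only; I had no direct reading of the gap or of the screen's turn.

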